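# Clear the spice rail into the divided carrier

## Robot

A 6-joint arm with a two-finger parallel gripper is mounted at the origin on the work surface. World frame = base frame: x ahead of the robot, y to its left, z up, the work surface at z = 0. Lengths are in m, angles in rad, forces in N, time in s.
With the tool pointing down it reaches from about 0.375 to 0.9 m from the base axis. Payload 3.1 kg.
Tool frame: the origin (TCP) lies on the front face of the gripper's body, between the roots of the fingers; the fingertips stand 70 mm ahead of it and the grasp point (between the pads) lies 51 mm ahead of it; z points along the fingers, y is the line along which they close (so a half turn about z gives the same grasp; the last joint's range is limited). The gripper opens to 87 mm and grips with 3 to 60 N. Pads are 19 mm wide; open, the fingers measure 117 mm over their backs; the gripper's body (75 mm by 190 mm) begins 51 mm behind the grasp point.
Start: joints at [-1.312, 0.527, 1.433, -0, 1.181, -0.178], TCP at [0.265, -0.566, 0.292] pointing down, gripper open.
Joint ranges: [-3.08, 3.08], [-0.75, 2.2], [0.22, 2.44], [-1.43, 4.57], [0, 2.65], [-2.85, 2.85]. Speed limits (rad/s): [2.79, 2.79, 3.14, 3.14, 3.14, 3.14].

## Interface

Orientations are given as a unit quaternion [x, y, z, w].
In Python, from rig import robot, cams, ticket gives the robot as it stands. The module is installed in compiled form; this text tells all that it offers.
- The arm moves only by the shell command python3 -m crank 'ROWS' [FORCE]. ROWS is JSON, a list of rows, each a list of 7 numbers: the shift along the tool's x, y, z in cm, then the turn, a rotation vector about the tool's x, y, z in rad, then the closure, from 0 (fully open) to 1 (shut). A call has 1 to 5 rows; each row shifts and turns the commanded pose from where the row before left it, along the tool's axes as they then stand; what a row does not reach is not made up. A row lasts 1/8 s, in which the tool goes at most 62.5 mm and 10.7 degrees, less where a joint would pass 70% of its speed; a pose out of reach is approached as far as the arm can. A call is refused whole if a number of a shift passes 6.25 or a number of a turn 0.188, either way. A call with a gripper value outside its range is refused whole. The fingers move at their own pace and stop on an object; FORCE is the grip in N (left out, the last holds). Time passes only in rows, so rows that do not move let the fingers close. It gives the time, the measured TCP pose, the force, the opening and the grip force at its end, in the units of the state.
- robot.get_obs(): the state, without advancing time (a new reading comes with each control period).
- cams.camera(name): name is "side" or "top" or "wrist"; returns the picture (384x512x3 uint8, red, green, blue); there is no depth.
- cams.camera_info(name): a dict with "intrinsics" (3x3 intrinsics, pixels), "pose" (4x4, takes a point from camera to world coordinates). Camera axes: x right, y down, z forward; pixel columns grow to the right and rows downward; lengths in m; the calibration is good to about 2 mm. A picture is of the moment at which its call begins: read the wrist's pose just before it. camera_info takes no time and is no camera call; for the wrist camera it gives the pose at the moment of the call.
- ticket.hand_in(): hands the job in; it is judged then, once.
The state is a dict: "time": time; "q": joint angles; "joint_velocities": joint speeds; "joint_torque": joint torques, N m; "position": TCP position; "tool_rot": TCP orientation; "ft_force": force on the tool from outside, world axes, zero at the start; "moment": the same for the moment, N m; "grip_width": finger opening in m; "grip_force": force on a finger pad.
Only numpy, scipy, OpenCV 4.12 (cv2) and the standard library are available. Lean on these libraries where they do the work, as an engineer would, in place of code of your own. Each camera call takes 0.05 s, during which the arm holds its last target. There are 200 camera calls.

## Task

The rail by the window is to be wiped down: take every spice canister off it, easing each one up along its keyhole slot until the stud's head is at the wide end and then drawing it away without forcing it, and pack all of them, together with the two spice jars standing in front, upright in the blue crate, one to a cell. Set the canisters down rather than dropping them, and leave the lamp, kettle lid, funnel and bento boxes where they are.

Things in the scene. Friction and masses are not known exactly. Their poses are not given: they have to be found in the camera images.
- rail: white steel hanging rail, fixed, 380 mm long along its y, 179 mm tall, on two posts and feet: a flat bar (145 to 175 mm high) whose front face is the plane x = 0 of this body and looks to its -x, and a lower backing bar (102 to 114 mm high). Each canister hangs on one of its four studs; some studs are bare. Origin on the deck below the middle of the front face, z up
- stud1 (a point): root of the first mushroom stud at the bar's front face, 160 mm high; the stud stands out towards the rail's -x: shaft 6 mm diameter, 5.5 mm long, then a head 14 mm diameter, 2.5 mm thick. It is the one at y = -142.5 mm; the other three follow 95 mm apart along the rail's y. Axes as the rail
- canister1: hanging spice canister (may be absent): closed upright tin, 50 mm diameter, green band, black lid 51 mm wide, 94 mm tall, about 0.18 kg. Origin at the centre of its underside, z up. On its back (+x) a bracket 36 mm wide, 18 to 84 mm above the underside, reaches to 35 mm from the axis; its 3 mm back plate (32 to 35 mm) has an upright keyhole slot. Hanging, it leans about 0.05 rad and can swing a little
- canister2: hanging spice canister (may be absent): closed upright tin, 50 mm diameter, green band, black lid 51 mm wide, 94 mm tall, about 0.18 kg. Origin at the centre of its underside, z up. On its back (+x) a bracket 36 mm wide, 18 to 84 mm above the underside, reaches to 35 mm from the axis; its 3 mm back plate (32 to 35 mm) has an upright keyhole slot. Hanging, it leans about 0.05 rad and can swing a little
- canister3: hanging spice canister (may be absent): closed upright tin, 50 mm diameter, green band, black lid 51 mm wide, 94 mm tall, about 0.18 kg. Origin at the centre of its underside, z up. On its back (+x) a bracket 36 mm wide, 18 to 84 mm above the underside, reaches to 35 mm from the axis; its 3 mm back plate (32 to 35 mm) has an upright keyhole slot. Hanging, it leans about 0.05 rad and can swing a little
- canister4: hanging spice canister (may be absent): closed upright tin, 50 mm diameter, green band, black lid 51 mm wide, 94 mm tall, about 0.18 kg. Origin at the centre of its underside, z up. On its back (+x) a bracket 36 mm wide, 18 to 84 mm above the underside, reaches to 35 mm from the axis; its 3 mm back plate (32 to 35 mm) has an upright keyhole slot. Hanging, it leans about 0.05 rad and can swing a little
- canister1_wide (a point): middle of the wide end of that canister's keyhole slot (in the back plate, on its rear face), 51 mm above the underside: opening 22 mm wide, 40 to 62 mm above the underside. Above it the narrow part, 9 mm wide, runs up to 76 mm; hanging, the stud's shaft bears at that top end. Raised 22 mm (18 to 26 mm will do) the stud's head faces the wide end and the tin comes away along its own -x
- canister2_wide (a point): middle of the wide end of that canister's keyhole slot (in the back plate, on its rear face), 51 mm above the underside: opening 22 mm wide, 40 to 62 mm above the underside. Above it the narrow part, 9 mm wide, runs up to 76 mm; hanging, the stud's shaft bears at that top end. Raised 22 mm (18 to 26 mm will do) the stud's head faces the wide end and the tin comes away along its own -x
- canister3_wide (a point): middle of the wide end of that canister's keyhole slot (in the back plate, on its rear face), 51 mm above the underside: opening 22 mm wide, 40 to 62 mm above the underside. Above it the narrow part, 9 mm wide, runs up to 76 mm; hanging, the stud's shaft bears at that top end. Raised 22 mm (18 to 26 mm will do) the stud's head faces the wide end and the tin comes away along its own -x
- canister4_wide (a point): middle of the wide end of that canister's keyhole slot (in the back plate, on its rear face), 51 mm above the underside: opening 22 mm wide, 40 to 62 mm above the underside. Above it the narrow part, 9 mm wide, runs up to 76 mm; hanging, the stud's shaft bears at that top end. Raised 22 mm (18 to 26 mm will do) the stud's head faces the wide end and the tin comes away along its own -x
- jar1: loose amber spice jar with a red cap standing on the deck in front of the rail, 58 mm diameter, 72 mm tall, about 0.2 kg, plain and round, half full so its weight is low down. Origin at the centre of its underside, z up
- jar2: loose amber spice jar with a red cap standing on the deck in front of the rail, 58 mm diameter, 72 mm tall, about 0.2 kg, plain and round, half full so its weight is low down. Origin at the centre of its underside, z up
- crate: blue open crate divided into 6 cells (2 along its x, 3 along its y), 176 x 262 x 46 mm overall, walls, dividers and floor 4 mm, cells 82 x 82 mm inside at 86 mm pitch; it does not shift on the deck. Origin at the centre of its underside, x along its short side, z up
- cell0 (a point): centre of the floor of one cell of the crate, on the upper face of the 4 mm floor; axes as the crate
- cell1 (a point): centre of the floor of one cell of the crate, on the upper face of the 4 mm floor; axes as the crate
- cell2 (a point): centre of the floor of one cell of the crate, on the upper face of the 4 mm floor; axes as the crate
- cell3 (a point): centre of the floor of one cell of the crate, on the upper face of the 4 mm floor; axes as the crate
- cell4 (a point): centre of the floor of one cell of the crate, on the upper face of the 4 mm floor; axes as the crate
- cell5 (a point): centre of the floor of one cell of the crate, on the upper face of the 4 mm floor; axes as the crate
- lamp: bystander: white LED puck lamp with a small toggle switch, 72 mm diameter, 26 mm tall; origin at the centre of its underside
- kettle_lid: bystander: stainless kettle lid with a black knob, 100 mm diameter, 36 mm tall, lying on the upper bento box; origin at the centre of its underside
- funnel: bystander: grey silicone funnel standing on its mouth, 90 mm diameter, 90 mm tall; origin at the centre of its underside
- bento_low: bystander: lower (green) of two stacked bento boxes, 110 x 170 x 52 mm; origin at the centre of its underside
- bento_top: bystander: upper (yellow) bento box, 110 x 170 x 52 mm, standing on the lower one; origin at the centre of its underside

How it is judged:
By the outcome, as a careful person would: the job done as asked, in the order asked, and still so for the second after the job is handed in, with the robot touching nothing.
Of canister1, canister2, canister3, canister4 only 2 to 4 are there at a start; the rules pass over those that are not, and their reading is None.
At some moment in a run one of jar1, jar2 may be knocked a few centimetres aside while the robot is not near it.
It also fails if it takes over 210 s, if anything falls off the work surface, if the arm or the gripper's body presses on something with over 40 N, if the wrist force passes 120 N, or if a joint passes its speed limit or range.

## Working session

There is one attempt and no reset: what is moved stays moved. The work goes in short steps, Python scripts to look and compute and a shell command to move; the robot and the scene stay as the last step left them, time stands still between calls to the robot, and variables do not carry over. Pictures are saved under pics/ and viewed, at most 14 in all, crops included, and the job is handed in when it is done.

```bash
mkdir -p pics; python3 - <<'E'
from rig import robot,cams
import cv2,numpy as np
o=robot.get_obs();print(o['time'],o['position'],o['tool_rot'])
for n in ['side','top']:
    i=cams.camera_info(n);print(n,i['intrinsics'],np.round(i['pose'],4))
    cv2.imwrite(f'pics/{n}0.png',cams.camera(n)[:,:,::-1])
i=cams.camera_info('wrist');print(np.round(i['pose'],3),i['intrinsics'])
E
```

```text
0.0 [ 0.26482925 -0.56546094  0.29127421] [ 9.76139605e-01  2.17141146e-01 -3.68563837e-05 -1.09177425e-03]
side [[418.86204329   0.         255.29675511]
 [  0.         418.86204329 186.94663162]
 [  0.           0.           1.        ]] [[-0.9212 -0.2695  0.2805  0.1292]
 [-0.3885  0.6728 -0.6296  0.8244]
 [-0.019  -0.6889 -0.7246  1.0991]
 [ 0.      0.      0.      1.    ]]
top [[420.56473272   0.         249.67469617]
 [  0.         420.56473272 186.36527967]
 [  0.           0.           1.        ]] [[ 1.3200e-02 -9.9070e-01  1.3550e-01  3.6830e-01]
 [-9.9990e-01 -1.2900e-02  3.3000e-03  6.0000e-04]
 [-1.5000e-03 -1.3550e-01 -9.9080e-01  1.1393e+00]
 [ 0.0000e+00  0.0000e+00  0.0000e+00  1.0000e+00]]
[[ 0.423 -0.873 -0.241  0.33 ]
 [-0.906 -0.409 -0.11  -0.535]
 [-0.002  0.265 -0.964  0.384]
 [ 0.     0.     0.     1.   ]] [[314.5920479    0.         248.79495987]
 [  0.         314.5920479  196.14244708]
 [  0.           0.           1.        ]]
```

View pics/top0.png

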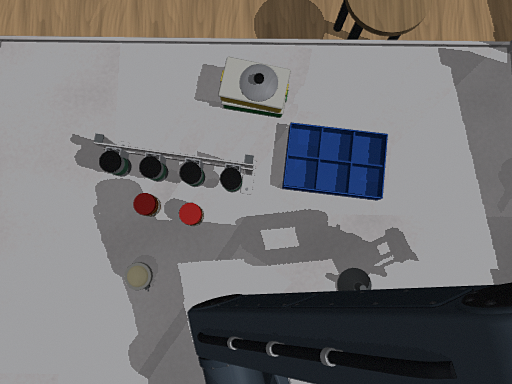

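View pics/side0.png

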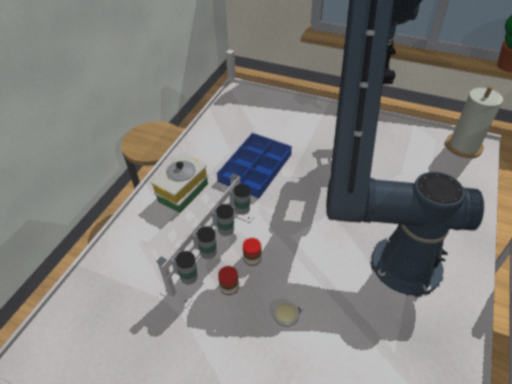

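Top view: four black lids at about (112,160), (152,167), (190,173) and (231,179). Red jar caps are at (146,204) and (191,214), and the blue crate spans about (283–387, 124–199). The side view shows the same layout, with lids at (186,259) to (242,190), so all four canisters are present.

```bash
cat > h.py <<'E'
import numpy as np,cv2
from rig import robot,cams
def blobs(im,mask,lo,hi,roi=None):
    m=(mask*255).astype(np.uint8)
    if roi:
        k=np.zeros_like(m);k[roi[1]:roi[3],roi[0]:roi[2]]=1;m=m*k
    n,l,s,c=cv2.connectedComponentsWithStats(m)
    return [(c[i].round(1),s[i].tolist()) for i in range(1,n) if lo<s[i,4]<hi]
def ray(n,uv,info=None):
    i=info or cams.camera_info(n);P=i['pose']
    d=P[:3,:3]@np.linalg.inv(i['intrinsics'])@np.array([uv[0],uv[1],1.])
    return P[:3,3],d/np.linalg.norm(d)
def plane(n,uv,z,info=None):
    o,d=ray(n,uv,info);return o+d*(z-o[2])/d[2]
def tri(a,b):
    (o1,d1),(o2,d2)=a,b
    A=np.stack([d1,-d2],1);t=np.linalg.lstsq(A,o2-o1,rcond=None)[0]
    p,q=o1+t[0]*d1,o2+t[1]*d2
    return (p+q)/2,np.linalg.norm(p-q)
def hsv(im): return cv2.cvtColor(im,cv2.COLOR_RGB2HSV).astype(int)
def black(im): return im.max(2)<45
def red(im):
    h=hsv(im);return ((h[...,0]<6)|(h[...,0]>174))&(h[...,1]>150)&(h[...,2]>70)
def blue(im):
    h=hsv(im);return (abs(h[...,0]-113)<12)&(h[...,1]>140)
E
python3 - <<'E'
from h import *
T=cv2.imread('pics/top0.png')[:,:,::-1].copy();S=cv2.imread('pics/side0.png')[:,:,::-1].copy()
for n,im,r in (('top',T,(60,120,260,240)),('side',S,(130,150,300,310))):
    print(n,'black');[print(c,s) for c,s in blobs(im,black(im),60,2000,r)]
    print('red');[print(c,s) for c,s in blobs(im,red(im),60,2000,r)]
    print('blue');
    m=(blue(im)*255).astype(np.uint8);cs,_=cv2.findContours(m,0,2);c=max(cs,key=cv2.contourArea)
    h=cv2.convexHull(c);print(cv2.approxPolyDP(h,4,True)[:,0].tolist(),cv2.boxPoints(cv2.minAreaRect(c)).round(1).tolist())
E
```

```text
top black
[110.  160.9] [99, 149, 23, 24, 386]
[150.  166.6] [139, 154, 22, 25, 380]
[190.1 172.2] [180, 160, 22, 24, 378]
[230.6 178.3] [220, 165, 22, 26, 381]
red
[144.  203.4] [134, 193, 21, 22, 364]
[189.9 213.3] [179, 203, 23, 22, 384]
blue
[[291, 123], [387, 134], [382, 197], [283, 187]] [[282.1000061035156, 187.89999389648438], [290.0, 122.0], [389.5, 133.8000030517578], [381.70001220703125, 199.8000030517578]]
side black
[133.  172.4] [130, 164, 8, 20, 72]
[241.5 190.5] [235, 185, 14, 12, 132]
[224.3 211.5] [217, 206, 15, 12, 148]
[205.7 234.5] [198, 228, 16, 14, 174]
[185.1 259.9] [177, 253, 17, 15, 179]
red
[251.4 246.9] [243, 239, 17, 17, 239]
[227.7 276. ] [219, 267, 18, 19, 274]
blue
[[254, 137], [290, 147], [258, 196], [218, 175]] [[215.0, 177.10000610351562], [255.5, 121.80000305175781], [292.79998779296875, 149.10000610351562], [252.39999389648438, 204.39999389648438]]
```

```bash
python3 - <<'E'
import cv2,numpy as np
a=cv2.imread('pics/top0.png')[110:240,60:260];b=cv2.imread('pics/side0.png')[130:310,130:310]
a=cv2.resize(a,None,fx=3,fy=3);b=cv2.resize(b,None,fx=2.16,fy=2.16)
cv2.imwrite('pics/c0.png',a);cv2.imwrite('pics/c1.png',cv2.resize(b,None,fx=1.3,fy=1.3))
E
```

```text
(no output)
```

View pics/c0.png

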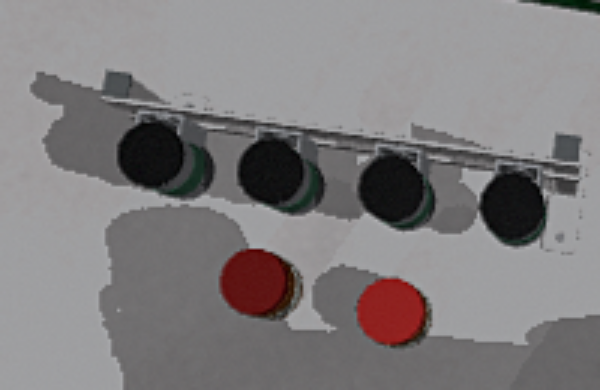

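The crop shows four black lids just in front of the rail bar, each with its bracket on the rail side. The two red caps are at (145,203) and (190,213) in the full picture. Next I triangulate.

```bash
python3 - <<'E'
from h import *
np.set_printoptions(precision=4,suppress=True)
t=[(110,160.9),(150,166.6),(190.1,172.2),(230.6,178.3),(144,203.4),(189.9,213.3)]
s=[(185.1,259.9),(205.7,234.5),(224.3,211.5),(241.5,190.5),(227.7,276),(251.4,246.9)]
L=[]
for a,b in zip(t,s):
    p,e=tri(ray('top',a),ray('side',b));L.append(p);print(p,e,plane('top',a,.178 if len(L)<5 else .07))
A=np.array([plane('top',a,.178) for a in t[:4]]);d=A[0]-A[3];print('rail yaw (y axis)',np.arctan2(-d[0],d[1]),np.linalg.norm(d)/3)
c=[[291,123],[387,134],[382,198],[283,187]];cs=[[218,175],[254,137],[290,147],[258,196]]
for x in c: print(plane('top',x,.046),plane('top',x,.0))
for a,b in zip(c,[[218,175],[254,137],[290,149],[256,196]]): print(tri(ray('top',a),ray('side',b)))
E
```

```text
[0.5565 0.3317 0.1722] 0.00011388105650747062 [0.5553 0.3297 0.178 ]
[0.5443 0.2374 0.1726] 0.0006217794921695022 [0.543  0.2359 0.178 ]
[0.5325 0.1433 0.1728] 0.0010594421000929932 [0.5311 0.1423 0.178 ]
[0.5197 0.0487 0.1729] 0.0020171371539829293 [0.518  0.0482 0.178 ]
[0.4676 0.2752 0.0626] 0.0003083560028156743 [0.4671 0.2733 0.07  ]
[0.4444 0.1567 0.0617] 0.0010118564700877328 [0.4433 0.1553 0.07  ]
rail yaw (y axis) -0.13185096359923645 0.09465288190874727
[ 0.6905 -0.1042  0.046 ] [ 0.7041 -0.1086  0.    ]
[ 0.6635 -0.3603  0.046 ] [ 0.676  -0.3754  0.    ]
[ 0.4916 -0.3419  0.046 ] [ 0.4968 -0.3563  0.    ]
[ 0.5172 -0.0832  0.046 ] [ 0.5235 -0.0867  0.    ]
(array([ 0.6921, -0.1059,  0.0338]), np.float64(0.003987537757518182))
(array([ 0.6671, -0.3718,  0.0143]), np.float64(0.010037179317613422))
(array([ 0.497 , -0.3483,  0.0228]), np.float64(0.0058489954769294665))
(array([ 0.5271, -0.0847,  0.0084]), np.float64(0.009874644852398173))
```

```bash
cat >> h.py <<'E'
from scipy.spatial.transform import Rotation as R
def go(x,y,z,yaw=-.132,tilt=0,n=None):
    "print tool-frame rows from here to TCP xyz with tool x at yaw, then tilted about tool y"
    o=robot.get_obs();p=np.array(o['position']);r=R.from_quat(o['tool_rot'])
    g=R.from_euler('z',yaw)*R.from_euler('x',np.pi)*R.from_euler('y',tilt)
    dp=np.array([x,y,z])-p;w=(r.inv()*g).as_rotvec()
    n=n or int(max(np.ceil(np.linalg.norm(dp)/.06),np.ceil(abs(w).max()/.18),1))
    print('n',n,'t',round(o['time'],2),'dist mm',np.round(dp*1e3,1),'turn',np.round(w,3))
    c=r
    for i in range(n):
        print(np.round(c.inv().apply(dp/n)*100,2).tolist(),np.round(w/n,3).tolist())
        c=c*R.from_rotvec(w/n)
E
python3 -c "
from h import *
go(.519,.048,.32)"
```

```text
n 12 t 0.1 dist mm [254.1 613.5  28.7] turn [-0.002  0.     0.57 ]
[4.09, -3.73, -0.23] [-0.0, 0.0, 0.047]
[3.9, -3.92, -0.23] [-0.0, 0.0, 0.047]
[3.71, -4.1, -0.23] [-0.0, 0.0, 0.047]
[3.51, -4.28, -0.23] [-0.0, 0.0, 0.047]
[3.31, -4.44, -0.23] [-0.0, 0.0, 0.047]
[3.09, -4.59, -0.23] [-0.0, 0.0, 0.047]
[2.87, -4.73, -0.23] [-0.0, 0.0, 0.047]
[2.64, -4.86, -0.23] [-0.0, 0.0, 0.047]
[2.41, -4.98, -0.24] [-0.0, 0.0, 0.047]
[2.17, -5.09, -0.24] [-0.0, 0.0, 0.047]
[1.93, -5.19, -0.24] [-0.0, 0.0, 0.047]
[1.68, -5.27, -0.24] [-0.0, 0.0, 0.047]
```

```bash
python3 -m crank '[[4.1,-3.7,-0.3,0,0,0.047,0],[3.9,-3.9,-0.3,0,0,0.047,0],[3.7,-4.1,-0.3,0,0,0.047,0],[3.5,-4.3,-0.3,0,0,0.047,0],[3.3,-4.4,-0.3,0,0,0.047,0]]' && python3 -m crank '[[3.1,-4.6,-0.2,0,0,0.047,0],[2.9,-4.7,-0.2,0,0,0.047,0],[2.6,-4.9,-0.2,0,0,0.047,0],[2.4,-5,-0.2,0,0,0.047,0],[2.2,-5.1,-0.2,0,0,0.047,0]]' && python3 -m crank '[[1.9,-5.2,-0.2,0,0,0.047,0.2],[1.7,-5.3,-0.2,0,0,0.047,0.2],[0,0,0,0,0,0,0.2]]'
python3 - <<'E'
from h import *
go(.519,.048,.32)
i=cams.camera_info('wrist');im=cams.camera('wrist');cv2.imwrite('pics/w1.png',im[:,:,::-1]);np.save('w1.npy',i['pose'])
print(np.round(i['pose'],3))
[print(c,s) for c,s in blobs(im,black(im),150,30000)]
E
```

```text
time: 0.72
position: [0.3709, -0.3091, 0.3071]
tool_rot: [0.995, 0.1, -0.0, -0.0]
ft_force: [0.4, 0.1, 0.9]
grip_width: 0.0872
grip_force: 0.0
time: 1.35
position: [0.476, -0.0527, 0.3172]
tool_rot: [1.0, -0.017, -0.0, -0.0]
ft_force: [0.8, 0.2, 0.3]
grip_width: 0.0868
grip_force: 0.0
time: 1.72
position: [0.5182, 0.0517, 0.3211]
tool_rot: [0.998, -0.06, 0.0, -0.0]
ft_force: [0.5, -0.5, -0.2]
grip_width: 0.0711
grip_force: 0.0
n 1 t 1.73 dist mm [ 0.8 -3.7 -1.1] turn [-0.001 -0.     0.012]
[0.12, 0.35, 0.11] [-0.001, -0.0, 0.012]
[[-0.121 -0.957 -0.263  0.59 ]
 [-0.993  0.116  0.033  0.043]
 [-0.001  0.265 -0.964  0.413]
 [ 0.     0.     0.     1.   ]]
[ 19.9 199. ] [0, 168, 47, 61, 2328]
[131.8 199.3] [100, 169, 65, 61, 3043]
[251.6 200.2] [222, 170, 60, 61, 2843]
[167.9 246.4] [141, 227, 44, 33, 840]
[329.7 246.7] [314, 228, 44, 32, 837]
[439.7 276.3] [327, 232, 185, 84, 8348]
```

View pics/w1.png

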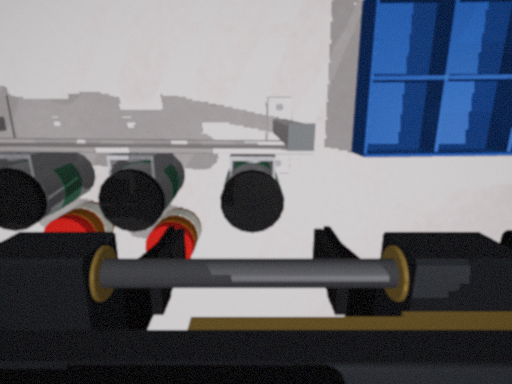

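Wrist view: the lid of the nearest canister is at (252,200), below and behind the bar at row ~145. The neighbouring canisters are at (132,199) and (20,199), and the crate is at upper right.

```bash
python3 - <<'E'
from h import *
np.set_printoptions(precision=4,suppress=True)
i=cams.camera_info('wrist');i['pose']=np.load('w1.npy')
im=cv2.imread('pics/w1.png')[:,:,::-1].copy()
g=im.max(2);print(g[200,212:295].tolist());print(g[140:240,252].tolist())
for uv,t,s in (((252,200),(230.6,178.3),(241.5,190.5)),((132,199),(190.1,172.2),(224.3,211.5))):
    print(tri(ray('wrist',uv,i),ray('top',t)),tri(ray('wrist',uv,i),ray('side',s)),plane('wrist',uv,.181,i),plane('top',t,.181))
for uv in ((250,140),(250,150)):print(plane('wrist',uv,.175,i))
E
```

```text
[209, 209, 209, 209, 207, 209, 208, 196, 158, 87, 39, 18, 26, 13, 22, 23, 18, 21, 21, 21, 22, 22, 28, 32, 31, 38, 32, 29, 36, 29, 35, 40, 35, 33, 32, 44, 34, 31, 35, 31, 36, 26, 35, 28, 33, 36, 32, 37, 37, 30, 31, 36, 33, 27, 25, 36, 38, 41, 34, 40, 34, 32, 30, 35, 32, 37, 41, 33, 21, 38, 52, 107, 163, 196, 207, 210, 208, 208, 209, 209, 209, 209, 209]
[174, 181, 183, 162, 143, 126, 123, 137, 169, 196, 209, 208, 202, 180, 138, 121, 149, 179, 188, 184, 181, 171, 151, 118, 92, 92, 90, 91, 83, 66, 44, 18, 26, 31, 34, 38, 33, 30, 32, 34, 39, 36, 41, 41, 32, 36, 33, 38, 30, 34, 29, 33, 35, 38, 28, 26, 34, 33, 40, 38, 36, 32, 35, 34, 32, 32, 36, 29, 31, 27, 34, 34, 30, 28, 34, 29, 28, 29, 35, 28, 43, 35, 38, 30, 34, 30, 32, 34, 35, 27, 40, 81, 136, 184, 203, 208, 208, 208, 207, 208]
(array([0.5195, 0.0489, 0.1682]), np.float64(0.000477755296223964)) (array([0.5208, 0.049 , 0.1729]), np.float64(0.00013251818669587125)) [0.5232 0.0488 0.181 ] [0.5175 0.048  0.181 ]
(array([0.5325, 0.1438, 0.1713]), np.float64(0.0010717799243983666)) (array([0.533 , 0.1435, 0.1729]), np.float64(0.000244621738557353)) [0.5351 0.1402 0.181 ] [0.5306 0.1419 0.181 ]
[0.568  0.0449 0.175 ]
[0.5606 0.0458 0.175 ]
```

```bash
python3 -m crank '[[0.1,0.3,2.9,0,0.025,0.012,0.2],[0,0,2.9,0,0.025,0,0.2],[0,0,2.9,0,0,0,0.2],[0,0,2.8,0,0,0,0.2],[0,0,0,0,0,0,0.2]]'
python3 -c "
from h import *
go(.519,.049,.206,tilt=.05)"
```

```text
time: 2.4
position: [0.5199, 0.0435, 0.2045]
tool_rot: [0.997, -0.07, 0.022, 0.002]
ft_force: [0.1, -0.4, 0.0]
grip_width: 0.0699
grip_force: 0.0
n 1 t 2.4 dist mm [-0.9  5.5  1.5] turn [ 0.001  0.006 -0.008]
[-0.16, -0.53, -0.16] [0.001, 0.006, -0.008]
```

```bash
python3 -m crank '[[-0.1,-0.5,0,0,0,-0.008,0.2],[0,0,0,0,0,0,0.2],[0,0,0,0,0,0,0.35],[0,0,0,0,0,0,0.45],[0,0,0,0,0,0,0.6]]' 12; python3 -m crank '[[0,0,0,0,0,0,0.6],[0,0,0,0,0,0,0.6],[0,0,0,0,0,0,0.6]]' 12
python3 -c "
from h import *
go(.519,.049,.206,tilt=.05)"
```

```text
time: 3.02
position: [0.5214, 0.0498, 0.2066]
tool_rot: [0.998, -0.065, 0.025, 0.002]
ft_force: [-0.6, 0.2, 2.7]
grip_width: 0.0502
grip_force: 12.0
time: 3.4
position: [0.5214, 0.0498, 0.2065]
tool_rot: [0.998, -0.065, 0.025, 0.002]
ft_force: [-0.2, -0.8, 3.3]
grip_width: 0.0502
grip_force: 12.0
n 1 t 3.4 dist mm [-2.4 -0.8 -0.5] turn [ 0.    -0.     0.002]
[-0.23, 0.11, 0.04] [0.0, -0.0, 0.002]
```

```bash
python3 -m crank '[[0,0,-0.4,0,0,0,0.6],[0,0,-0.4,0,0,0,0.6],[0,0,-0.4,0,0,0,0.6],[0,0,-0.5,0,0,0,0.6],[0,0,-0.5,0,0,0,0.6]]' 15;python3 -m crank '[[0,0,0,0,0,0,0.6],[0,0,0,0,0,0,0.6]]'
python3 - <<'E'
from h import *
im=cams.camera('wrist');cv2.imwrite('pics/w2.png',im[60:330,100:420,::-1])
E
```

```text
time: 4.03
position: [0.5197, 0.0501, 0.2285]
tool_rot: [0.998, -0.065, 0.024, 0.002]
ft_force: [-0.4, 0.4, -1.8]
grip_width: 0.0502
grip_force: 15.0
time: 4.28
position: [0.52, 0.05, 0.2283]
tool_rot: [0.998, -0.065, 0.025, 0.002]
ft_force: [-0.2, 0.2, -2.3]
grip_width: 0.0503
grip_force: 15.0
```

View pics/w2.png

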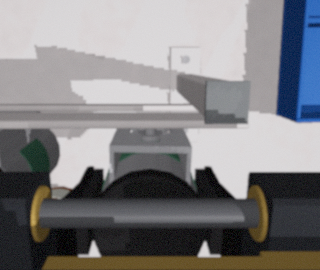

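The crop shows the canister gripped and raised, with its bracket in front of the bar and the stud visible at crop (150,130). The wrist carries its weight at −2.2 N. Now I draw it away.

```bash
python3 -m crank '[[-0.3,0,0,0,0,0,0.6],[-0.4,0,0,0,0,0,0.6],[-0.4,0,0,0,0,0,0.6],[-0.4,0,0,0,0,0,0.6]]';python3 -m crank '[[-1,0,0,0,0,0,0.6],[-1.5,0,0,0,0,0,0.6],[0,0,-2,0,0,0,0.6],[0,0,-4,0,-0.05,0,0.6],[0,0,-4,0,0,0,0.6]]'
python3 -c "
from h import *
a=-.107;C=np.array([.5908,-.2224])
ex=np.array([np.cos(a),np.sin(a)]);ey=np.array([-np.sin(a),np.cos(a)])
for i in(-1,1):
  for j in(-1,0,1):print(i,j,np.round(C+i*.043*ex+j*.086*ey-(.005*ex),4))
p=C+.043*ex-.086*ey-.005*ex
go(p[0],p[1],.33,yaw=-.107)
"
```

```text
time: 4.82
position: [0.505, 0.052, 0.2274]
tool_rot: [0.998, -0.065, 0.025, 0.002]
ft_force: [0.2, 0.0, -1.1]
grip_width: 0.0503
grip_force: 15.0
time: 5.45
position: [0.4767, 0.0557, 0.3268]
tool_rot: [0.998, -0.065, -0.001, 0.0]
ft_force: [1.5, 0.8, -2.0]
grip_width: 0.0504
grip_force: 15.0
-1 -1 [ 0.5339 -0.3028]
-1 0 [ 0.5431 -0.2173]
-1 1 [ 0.5523 -0.1318]
1 -1 [ 0.6194 -0.312 ]
1 0 [ 0.6286 -0.2265]
1 1 [ 0.6378 -0.141 ]
n 7 t 5.45 dist mm [ 142.7 -367.7    3.2] turn [ 0.     0.002 -0.023]
[2.7, 4.94, -0.05] [0.0, 0.0, -0.003]
[2.69, 4.95, -0.05] [0.0, 0.0, -0.003]
[2.67, 4.96, -0.05] [0.0, 0.0, -0.003]
[2.65, 4.97, -0.05] [0.0, 0.0, -0.003]
[2.64, 4.98, -0.05] [0.0, 0.0, -0.003]
[2.62, 4.99, -0.05] [0.0, 0.0, -0.003]
[2.6, 5.0, -0.05] [0.0, 0.0, -0.003]
```

```bash
python3 -m crank '[[2.7,5,-0.1,0,0,-0.003,0.6],[2.7,5,-0.1,0,0,-0.003,0.6],[2.7,5,-0.1,0,0,-0.003,0.6],[2.7,5,0,0,0,-0.003,0.6],[2.6,5,0,0,0,-0.003,0.6]]' && python3 -m crank '[[2.6,5,0,0,0,-0.004,0.6],[2.6,5,0,0,0,-0.004,0.6],[0,0,0,0,0,0,0.6],[0,0,0,0,0,0,0.6]]'
python3 - <<'E'
from h import *
i=cams.camera_info('wrist');i['pose']=np.load('w1.npy')
for uv in ((354,153),(362,10)):print('w1 crate corner/left edge',plane('wrist',uv,.046,i))
go(.6194,-.312,.33,yaw=-.107)
cv2.imwrite('pics/t1.png',cv2.resize(cams.camera('top')[90:240,200:420,::-1],None,fx=3,fy=3))
E
```

```text
time: 6.08
position: [0.5792, -0.2102, 0.3288]
tool_rot: [0.998, -0.058, -0.0, -0.0]
ft_force: [0.8, -0.4, -1.2]
grip_width: 0.0499
grip_force: 15.0
time: 6.58
position: [0.619, -0.3135, 0.3281]
tool_rot: [0.999, -0.054, -0.001, -0.001]
ft_force: [-0.3, 0.0, -1.5]
grip_width: 0.05
grip_force: 15.0
w1 crate corner/left edge [ 0.52670985 -0.07254426  0.046     ]
w1 crate corner/left edge [ 0.6749598  -0.08572029  0.046     ]
n 1 t 6.58 dist mm [0.4 1.5 1.9] turn [-0.002  0.003 -0.001]
[0.02, -0.15, -0.19] [-0.002, 0.003, -0.001]
```

View pics/t1.png

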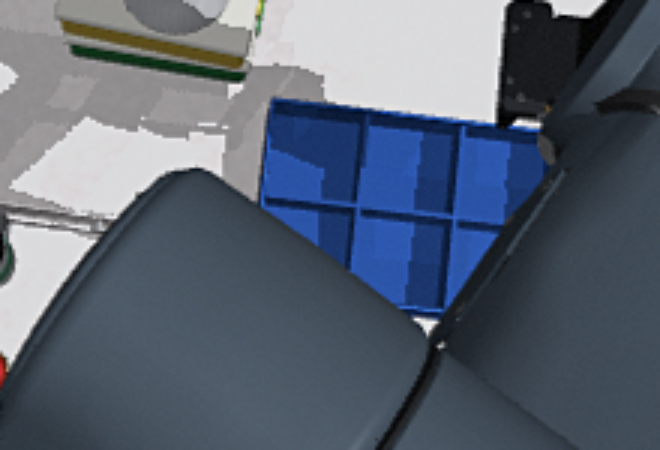

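The crop shows the empty crate, with divider crossings at about (360,211) and (452,225), which is (320.0,160.3) and (350.7,165.0) in the full picture. I use them to check the crate centre.

```bash
python3 - <<'E'
from h import *
a=plane('top',(320,160.3),.046);b=plane('top',(350.7,165),.046)
d=a-b;print(a,b,(a+b)/2,np.linalg.norm(d),np.arctan2(-d[0],d[1]))
E
```

```text
[ 0.58978124 -0.18088823  0.046     ] [ 0.57818929 -0.26182825  0.046     ] [ 0.58398526 -0.22135824  0.046     ] 0.08176588857612614 -0.14224927223736117
```

```bash
python3 - <<'E'
import cv2
im=cv2.imread('pics/top0.png')[115:208,275:397]
cv2.imwrite('pics/cr.png',cv2.resize(im,None,fx=6,fy=6,interpolation=cv2.INTER_NEAREST))
E
```

```text
(no output)
```

View pics/cr.png

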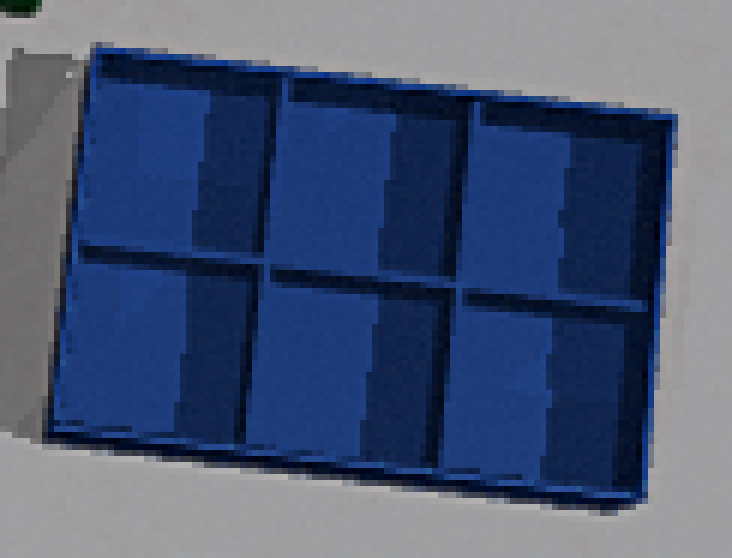

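The zoom shows the rim corners at crop (93,47), (675,117), (643,498) and (52,430), and divider crossings at (266,263) and (458,290).

```bash
python3 - <<'E'
from h import *
P=[plane('top',(275+u/6-.5,115+v/6-.5),.046) for u,v in [(93,47),(675,117),(643,498),(52,430),(266,263),(458,290)]]
print(np.round(P,4));print(np.mean(P[:4],0),(P[4]+P[5])/2)
for a,b in((0,1),(3,2),(4,5)):
    d=P[a]-P[b];print(np.linalg.norm(d),np.arctan2(-d[0],d[1]))
for a,b in((0,3),(1,2)):
    d=P[a]-P[b];print(np.linalg.norm(d),np.arctan2(d[1],d[0]))
E
```

```text
[[ 0.6923 -0.1015  0.046 ]
 [ 0.6635 -0.3603  0.046 ]
 [ 0.4929 -0.341   0.046 ]
 [ 0.5194 -0.0836  0.046 ]
 [ 0.595  -0.1779  0.046 ]
 [ 0.584  -0.2623  0.046 ]]
[ 0.5920417  -0.22161087  0.046     ] [ 0.58952932 -0.2200718   0.046     ]
0.26033810863718904 -0.1107801844823673
0.2587816338748556 -0.10275963769742243
0.08515905743900444 -0.12983927152176147
0.17380110839010948 -0.10308438631203792
0.17172056415381587 -0.11210369130774249
```

```bash
python3 -m crank '[[0,-0.2,4.5,0,0,0,0.6],[0,0,5,0,0,0,0.6],[0,0,5,0,0,0,0.6],[0,0,4,0,0,0,0.6],[0,0,0.8,0,0,0,0.6]]' && python3 -m crank '[[0,0,0.3,0,0,0,0.6],[0,0,0.2,0,0,0,0.6],[0,0,0.2,0,0,0,0.6],[0,0,0,0,0,0,0.6]]'
python3 -c "
from h import *
go(.6194,-.311,.1235,yaw=-.107)"
```

```text
time: 7.25
position: [0.6183, -0.3093, 0.1334]
tool_rot: [0.999, -0.053, -0.003, -0.002]
ft_force: [-0.3, 0.1, -0.7]
grip_width: 0.05
grip_force: 15.0
time: 7.75
position: [0.6205, -0.3126, 0.1302]
tool_rot: [0.999, -0.054, 0.001, 0.0]
ft_force: [-0.1, -0.7, -0.8]
grip_width: 0.0501
grip_force: 15.0
n 1 t 7.75 dist mm [-1.1  1.6 -6.7] turn [ 0.001 -0.001 -0.   ]
[-0.13, -0.15, 0.67] [0.001, -0.001, -0.0]
```

```bash
python3 -m crank '[[0,0,0.2,0,0,0,0.6],[0,0,0.2,0,0,0,0.6],[0,0,0,0,0,0,0.6]]';python3 -m crank '[[0,0,0.15,0,0,0,0.6],[0,0,0,0,0,0,0.6],[0,0,0,0,0,0,0.6]]';python3 -m crank '[[0,0,0.15,0,0,0,0.6],[0,0,0,0,0,0,0.6],[0,0,0,0,0,0,0.6]]'
```

```text
time: 8.12
position: [0.6203, -0.3125, 0.1254]
tool_rot: [0.999, -0.054, 0.0, 0.0]
ft_force: [-1.2, 0.0, -0.2]
grip_width: 0.0503
grip_force: 15.0
time: 8.5
position: [0.6207, -0.3126, 0.1254]
tool_rot: [0.999, -0.054, 0.001, 0.0]
ft_force: [-1.0, 1.9, 6.1]
grip_width: 0.0507
grip_force: 15.0
time: 8.88
position: [0.621, -0.3127, 0.1254]
tool_rot: [0.999, -0.054, 0.001, 0.001]
ft_force: [-3.1, 1.6, 12.5]
grip_width: 0.0506
grip_force: 15.0
```

```bash
python3 -m crank '[[0,0,-0.25,0,0,0,0.5],[0,0,0,0,0,0,0.3],[0,0,0,0,0,0,0.2],[0,0,0,0,0,0,0.2],[0,0,-1,0,0,0,0.2]]' && python3 -m crank '[[0,0,-4,0,0,0,0.2],[0,0,-6,0,0,0,0.2],[0,0,-6,0,0,0,0.2],[0,0,-4,0,0,0,0.2],[0,0,0,0,0,0,0.2]]'
python3 - <<'E'
from h import *
go(.532,.144,.30,tilt=.05)
E
```

```text
time: 9.5
position: [0.6197, -0.312, 0.1339]
tool_rot: [0.999, -0.054, -0.001, -0.001]
ft_force: [-0.1, -0.4, -0.2]
grip_width: 0.0691
grip_force: 0.0
time: 10.12
position: [0.6219, -0.3133, 0.3409]
tool_rot: [0.999, -0.054, 0.005, 0.003]
ft_force: [0.5, -0.1, -0.4]
grip_width: 0.0696
grip_force: 0.0
n 8 t 10.12 dist mm [-89.9 457.3 -40.9] turn [0.005 0.04  0.025]
[-1.73, -5.57, 0.46] [0.001, 0.005, 0.003]
[-1.75, -5.56, 0.46] [0.001, 0.005, 0.003]
[-1.77, -5.56, 0.45] [0.001, 0.005, 0.003]
[-1.79, -5.55, 0.45] [0.001, 0.005, 0.003]
[-1.81, -5.54, 0.44] [0.001, 0.005, 0.003]
[-1.83, -5.54, 0.43] [0.001, 0.005, 0.003]
[-1.85, -5.53, 0.43] [0.001, 0.005, 0.003]
[-1.87, -5.53, 0.42] [0.001, 0.005, 0.003]
```

```bash
python3 -m crank '[[-1.7,-5.5,0.5,0,0.005,0.003,0.2],[-1.8,-5.5,0.5,0,0.005,0.003,0.2],[-1.8,-5.5,0.5,0,0.005,0.003,0.2],[-1.8,-5.5,0.5,0,0.005,0.003,0.2],[-1.8,-5.5,0.4,0,0.005,0.003,0.2]]' && python3 -m crank '[[-1.8,-5.5,0.4,0,0.005,0.003,0.2],[-1.9,-5.5,0.4,0,0.005,0.003,0.2],[-1.9,-5.5,0.4,0,0.005,0.003,0.2],[0,0,0,0,0,0,0.2],[0,0,0,0,0,0,0.2]]'
python3 - <<'E'
from h import *
go(.532,.144,.207,tilt=.05,n=3)
im=cams.camera('wrist');print(blobs(im,black(im),1500,4000,(0,100,330,230)))
cv2.imwrite('pics/t2.png',np.vstack([im[100:384,:,::-1],cams.camera('top')[100:300,:,::-1]]))
E
```

```text
time: 10.75
position: [0.5618, -0.0272, 0.3086]
tool_rot: [0.998, -0.061, 0.011, 0.0]
ft_force: [0.2, 1.2, -0.0]
grip_width: 0.0698
grip_force: 0.0
time: 11.38
position: [0.5283, 0.1415, 0.2956]
tool_rot: [0.998, -0.065, 0.019, 0.002]
ft_force: [-0.2, -0.1, -0.3]
grip_width: 0.0695
grip_force: 0.0
n 3 t 11.38 dist mm [  3.7   2.5 -88.6] turn [0.    0.011 0.002]
[-0.0, -0.1, 2.95] [0.0, 0.004, 0.001]
[-0.01, -0.1, 2.95] [0.0, 0.004, 0.001]
[-0.02, -0.1, 2.95] [0.0, 0.004, 0.001]
[(array([112.5, 208.1]), [77, 181, 73, 49, 2945]), (array([245.1, 207.9]), [212, 181, 67, 49, 2751])]
```

View pics/t2.png

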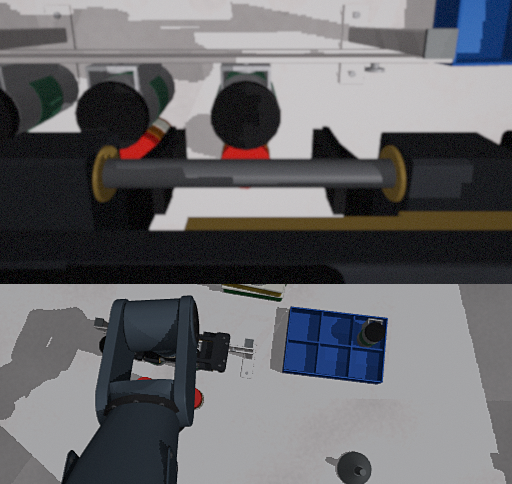

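The top part shows the next canister centred between the fingers, at about (245,208) in the full wrist frame. The lower part shows the first canister upright in the far-right cell, at about (371,330).

```bash
python3 -m crank '[[0,-0.1,2.9,0,0.004,0,0.2],[0,-0.1,2.9,0,0.004,0,0.2],[0,0,2.9,0,0.002,0,0.2],[0,0,0,0,0,0,0.2],[0,0,0,0,0,0,0.2]]'
python3 - <<'E'
from h import *
go(.532,.144,.207,tilt=.05)
E
```

```text
time: 12.1
position: [0.5336, 0.1422, 0.21]
tool_rot: [0.997, -0.066, 0.026, 0.001]
ft_force: [-0.6, -0.3, -0.0]
grip_width: 0.0697
grip_force: 0.0
n 1 t 12.1 dist mm [-1.6  1.8 -3. ] turn [-0.    -0.001 -0.001]
[-0.2, -0.16, 0.29] [-0.0, -0.001, -0.001]
```

```bash
python3 -m crank '[[-0.1,-0.15,0.3,0,0,0,0.2],[0,0,0,0,0,0,0.2],[0,0,0,0,0,0,0.35],[0,0,0,0,0,0,0.45],[0,0,0,0,0,0,0.6]]' 12; python3 -m crank '[[0,0,0,0,0,0,0.6],[0,0,0,0,0,0,0.6]]' 15
python3 -m crank '[[0,0,-0.4,0,0,0,0.6],[0,0,-0.4,0,0,0,0.6],[0,0,-0.4,0,0,0,0.6],[0,0,-0.5,0,0,0,0.6],[0,0,-0.5,0,0,0,0.6]]';python3 -m crank '[[0,0,0,0,0,0,0.6],[0,0,0,0,0,0,0.6]]'
```

```text
time: 12.72
position: [0.5319, 0.1446, 0.2063]
tool_rot: [0.998, -0.065, 0.025, 0.002]
ft_force: [-1.4, -0.8, 1.7]
grip_width: 0.0503
grip_force: 12.0
time: 12.98
position: [0.5319, 0.1446, 0.2063]
tool_rot: [0.998, -0.066, 0.025, 0.002]
ft_force: [-1.3, -1.6, 1.7]
grip_width: 0.05
grip_force: 15.0
time: 13.6
position: [0.5305, 0.1449, 0.2285]
tool_rot: [0.998, -0.066, 0.024, 0.002]
ft_force: [-0.5, 0.3, -2.1]
grip_width: 0.05
grip_force: 15.0
time: 13.85
position: [0.5307, 0.1448, 0.2281]
tool_rot: [0.998, -0.066, 0.025, 0.002]
ft_force: [1.3, 0.3, -2.8]
grip_width: 0.0501
grip_force: 15.0
```

```bash
python3 -m crank '[[-0.3,0,0,0,0,0,0.6],[-0.4,0,0,0,0,0,0.6],[-0.4,0,0,0,0,0,0.6],[-0.4,0,0,0,0,0,0.6]]';python3 -m crank '[[-1,0,0,0,0,0,0.6],[-1.5,0,0,0,0,0,0.6],[0,0,-2,0,0,0,0.6],[0,0,-4,0,-0.05,0,0.6],[0,0,-4,0,0,0,0.6]]'
python3 -c "
from h import *
go(.6288,-.2255,.33,yaw=-.107)"
```

```text
time: 14.35
position: [0.5157, 0.1468, 0.2273]
tool_rot: [0.998, -0.065, 0.025, 0.002]
ft_force: [-0.2, -0.2, -3.0]
grip_width: 0.0503
grip_force: 15.0
time: 14.98
position: [0.4873, 0.1505, 0.3267]
tool_rot: [0.998, -0.066, -0.001, -0.0]
ft_force: [1.1, -0.0, -1.6]
grip_width: 0.0501
grip_force: 15.0
n 7 t 14.97 dist mm [ 141.5 -376.     3.3] turn [ 0.     0.002 -0.024]
[2.71, 5.06, -0.05] [0.0, 0.0, -0.003]
[2.69, 5.07, -0.05] [0.0, 0.0, -0.003]
[2.67, 5.08, -0.05] [0.0, 0.0, -0.003]
[2.65, 5.09, -0.05] [0.0, 0.0, -0.003]
[2.64, 5.1, -0.05] [0.0, 0.0, -0.003]
[2.62, 5.11, -0.05] [0.0, 0.0, -0.003]
[2.6, 5.12, -0.05] [0.0, 0.0, -0.003]
```

```bash
python3 -m crank '[[2.7,5.1,-0.1,0,0,-0.003,0.6],[2.7,5.1,-0.1,0,0,-0.003,0.6],[2.7,5.1,-0.1,0,0,-0.003,0.6],[2.7,5.1,0,0,0,-0.003,0.6],[2.6,5.1,0,0,0,-0.003,0.6]]' && python3 -m crank '[[2.6,5.1,0,0,0,-0.004,0.6],[2.6,5,0,0,0,-0.004,0.6],[0,0,0,0,0,0,0.6],[0,0,0,0,0,0,0.6]]'
python3 -c "
from h import *
go(.6288,-.2255,.131,yaw=-.107)"
```

```text
time: 15.6
position: [0.5889, -0.1204, 0.3287]
tool_rot: [0.998, -0.058, -0.0, -0.0]
ft_force: [1.0, 0.3, -2.5]
grip_width: 0.05
grip_force: 15.0
time: 16.1
position: [0.6285, -0.2247, 0.328]
tool_rot: [0.999, -0.054, -0.001, -0.001]
ft_force: [-0.1, 0.1, -2.0]
grip_width: 0.0501
grip_force: 15.0
n 4 t 16.1 dist mm [   0.3   -0.8 -197. ] turn [-0.002  0.003 -0.002]
[0.02, 0.03, 4.93] [-0.001, 0.001, -0.0]
[0.02, 0.03, 4.93] [-0.001, 0.001, -0.0]
[0.02, 0.02, 4.93] [-0.001, 0.001, -0.0]
[0.01, 0.02, 4.93] [-0.001, 0.001, -0.0]
```

```bash
python3 -m crank '[[0,0,5,0,0,0,0.6],[0,0,5,0,0,0,0.6],[0,0,5,0,0,0,0.6],[0,0,4.3,0,0,0,0.6],[0,0,0.2,0,0,0,0.6]]' && python3 -m crank '[[0,0,0,0,0,0,0.6],[0,0,0.2,0,0,0,0.6],[0,0,0.2,0,0,0,0.6],[0,0,0,0,0,0,0.6]]';python3 -m crank '[[0,0,0.15,0,0,0,0.6],[0,0,0,0,0,0,0.6],[0,0,0,0,0,0,0.6]]'
```

```text
time: 16.73
position: [0.6268, -0.2221, 0.1306]
tool_rot: [0.999, -0.053, -0.004, -0.002]
ft_force: [-1.0, 0.3, -1.0]
grip_width: 0.0501
grip_force: 15.0
time: 17.23
position: [0.6298, -0.2257, 0.1308]
tool_rot: [0.999, -0.054, 0.0, 0.0]
ft_force: [-0.7, -0.2, -2.1]
grip_width: 0.0501
grip_force: 15.0
time: 17.6
position: [0.6296, -0.2256, 0.1284]
tool_rot: [0.999, -0.054, -0.0, -0.0]
ft_force: [-0.5, -0.6, -1.8]
grip_width: 0.0504
grip_force: 15.0
```

```bash
python3 -m crank '[[0,0,0.15,0,0,0,0.6],[0,0,0,0,0,0,0.6],[0,0,0,0,0,0,0.6]]';python3 -m crank '[[0,0,0.15,0,0,0,0.6],[0,0,0,0,0,0,0.6],[0,0,0,0,0,0,0.6]]';python3 -m crank '[[0,0,0.1,0,0,0,0.6],[0,0,0,0,0,0,0.6],[0,0,0,0,0,0,0.6]]'
```

```text
time: 17.98
position: [0.6296, -0.2255, 0.1269]
tool_rot: [0.999, -0.054, -0.0, -0.0]
ft_force: [-0.8, 0.5, -2.0]
grip_width: 0.0503
grip_force: 15.0
time: 18.35
position: [0.6296, -0.2256, 0.1256]
tool_rot: [0.999, -0.054, 0.0, -0.0]
ft_force: [-0.2, -0.8, -1.1]
grip_width: 0.0504
grip_force: 15.0
time: 18.73
position: [0.6299, -0.2256, 0.1255]
tool_rot: [0.999, -0.054, 0.0, 0.0]
ft_force: [-2.0, 0.5, 5.2]
grip_width: 0.05
grip_force: 15.0
```

```bash
python3 -m crank '[[0,0,-0.1,0,0,0,0.5],[0,0,0,0,0,0,0.3],[0,0,0,0,0,0,0.2],[0,0,0,0,0,0,0.2],[0,0,-1,0,0,0,0.2]]' && python3 -m crank '[[0,0,-4,0,0,0,0.2],[0,0,-6,0,0,0,0.2],[0,0,-6,0,0,0,0.2],[0,0,-4,0,0,0,0.2],[0,0,0,0,0,0,0.2]]'
python3 - <<'E'
from h import *
go(.5437,.2387,.30,tilt=.05)
E
```

```text
time: 19.35
position: [0.629, -0.2253, 0.1348]
tool_rot: [0.999, -0.054, -0.001, -0.001]
ft_force: [0.9, 0.1, 0.8]
grip_width: 0.0691
grip_force: 0.0
time: 19.98
position: [0.6312, -0.2264, 0.3414]
tool_rot: [0.999, -0.054, 0.005, 0.002]
ft_force: [0.1, -0.6, -0.3]
grip_width: 0.0698
grip_force: 0.0
n 8 t 19.98 dist mm [-87.5 465.1 -41.4] turn [0.003 0.04  0.024]
[-1.72, -5.66, 0.48] [0.0, 0.005, 0.003]
[-1.74, -5.66, 0.47] [0.0, 0.005, 0.003]
[-1.76, -5.65, 0.46] [0.0, 0.005, 0.003]
[-1.78, -5.65, 0.46] [0.0, 0.005, 0.003]
[-1.8, -5.64, 0.45] [0.0, 0.005, 0.003]
[-1.82, -5.64, 0.44] [0.0, 0.005, 0.003]
[-1.84, -5.63, 0.44] [0.0, 0.005, 0.003]
[-1.85, -5.62, 0.43] [0.0, 0.005, 0.003]
```

```bash
python3 -m crank '[[-1.7,-5.6,0.5,0,0.005,0.003,0.2],[-1.8,-5.6,0.5,0,0.005,0.003,0.2],[-1.8,-5.6,0.5,0,0.005,0.003,0.2],[-1.8,-5.6,0.5,0,0.006,0.003,0.2],[-1.8,-5.6,0.4,0,0.006,0.003,0.2]]' && python3 -m crank '[[-1.8,-5.6,0.4,0,0.006,0.003,0.2],[-1.8,-5.6,0.4,0,0.006,0.003,0.2],[-1.8,-5.6,0.4,0,0.006,0.003,0.2],[0,0,0,0,0,0,0.2],[0,0,0,0,0,0,0.2]]'
python3 - <<'E'
from h import *
go(.5437,.2387,.207,tilt=.05,n=3)
im=cams.camera('wrist');print(blobs(im,black(im),1500,4000,(0,100,330,230)))
E
```

```text
time: 20.6
position: [0.572, 0.0645, 0.3094]
tool_rot: [0.998, -0.062, 0.012, 0.001]
ft_force: [0.1, 0.1, -0.4]
grip_width: 0.0698
grip_force: 0.0
time: 21.22
position: [0.5408, 0.2359, 0.2962]
tool_rot: [0.998, -0.066, 0.022, 0.002]
ft_force: [0.4, 0.1, 0.3]
grip_width: 0.0698
grip_force: 0.0
n 3 t 21.23 dist mm [  2.9   2.8 -89.2] turn [0.    0.006 0.001]
[-0.05, -0.11, 2.97] [0.0, 0.002, 0.0]
[-0.05, -0.11, 2.97] [0.0, 0.002, 0.0]
[-0.06, -0.11, 2.97] [0.0, 0.002, 0.0]
[(array([113.3, 208.6]), [78, 182, 73, 48, 2858]), (array([245.5, 208.5]), [212, 182, 68, 48, 2697])]
```

```bash
python3 -m crank '[[0,-0.1,2.9,0,0.003,0,0.2],[0,-0.1,2.9,0,0.002,0,0.2],[-0.1,-0.1,2.9,0,0,0,0.2],[0,0,0,0,0,0,0.2],[0,0,0,0,0,0,0.2]]'
python3 - <<'E'
from h import *
go(.5437,.2387,.207,tilt=.05)
E
```

```text
time: 21.9
position: [0.5459, 0.2378, 0.2109]
tool_rot: [0.997, -0.067, 0.026, 0.001]
ft_force: [-0.0, -0.8, 0.1]
grip_width: 0.0693
grip_force: 0.0
n 1 t 21.9 dist mm [-2.2  0.9 -3.9] turn [-0.001 -0.001 -0.002]
[-0.25, -0.06, 0.38] [-0.001, -0.001, -0.002]
```

```bash
python3 -m crank '[[-0.1,-0.1,0.35,0,0,0,0.2],[0,0,0,0,0,0,0.2],[0,0,0,0,0,0,0.35],[0,0,0,0,0,0,0.45],[0,0,0,0,0,0,0.6]]' 12; python3 -m crank '[[0,0,0,0,0,0,0.6],[0,0,0,0,0,0,0.6]]' 15
python3 -m crank '[[0,0,-0.4,0,0,0,0.6],[0,0,-0.4,0,0,0,0.6],[0,0,-0.4,0,0,0,0.6],[0,0,-0.5,0,0,0,0.6],[0,0,-0.5,0,0,0,0.6]]';python3 -m crank '[[0,0,0,0,0,0,0.6],[0,0,0,0,0,0,0.6]]'
```

```text
time: 22.52
position: [0.5439, 0.2397, 0.2066]
tool_rot: [0.998, -0.066, 0.025, 0.002]
ft_force: [-0.6, -1.6, 1.7]
grip_width: 0.0502
grip_force: 12.0
time: 22.78
position: [0.5439, 0.2397, 0.2065]
tool_rot: [0.998, -0.066, 0.025, 0.001]
ft_force: [-1.8, -1.0, 2.0]
grip_width: 0.0506
grip_force: 15.0
time: 23.4
position: [0.5428, 0.24, 0.2288]
tool_rot: [0.998, -0.066, 0.025, 0.001]
ft_force: [0.2, 0.1, -1.8]
grip_width: 0.05
grip_force: 15.0
time: 23.65
position: [0.5429, 0.24, 0.2284]
tool_rot: [0.998, -0.066, 0.025, 0.001]
ft_force: [0.4, 0.5, -2.2]
grip_width: 0.0503
grip_force: 15.0
```

```bash
python3 -m crank '[[-0.3,0,0,0,0,0,0.6],[-0.4,0,0,0,0,0,0.6],[-0.4,0,0,0,0,0,0.6],[-0.4,0,0,0,0,0,0.6]]';python3 -m crank '[[-1,0,0,0,0,0,0.6],[-1.5,0,0,0,0,0,0.6],[0,0,-2,0,0,0,0.6],[0,0,-4,0,-0.05,0,0.6],[0,0,-4,0,0,0,0.6]]'
python3 -c "
from h import *
go(.638,-.14,.33,yaw=-.107)"
```

```text
time: 24.15
position: [0.5278, 0.242, 0.2276]
tool_rot: [0.998, -0.066, 0.025, 0.001]
ft_force: [-0.4, 0.2, -1.4]
grip_width: 0.0507
grip_force: 15.0
time: 24.78
position: [0.4995, 0.2456, 0.327]
tool_rot: [0.998, -0.066, -0.001, -0.0]
ft_force: [0.1, 0.1, -1.4]
grip_width: 0.0506
grip_force: 15.0
n 7 t 24.77 dist mm [ 138.5 -385.6    3. ] turn [-0.     0.002 -0.025]
[2.69, 5.2, -0.05] [-0.0, 0.0, -0.004]
[2.67, 5.21, -0.05] [-0.0, 0.0, -0.004]
[2.65, 5.22, -0.05] [-0.0, 0.0, -0.004]
[2.63, 5.23, -0.05] [-0.0, 0.0, -0.004]
[2.61, 5.24, -0.05] [-0.0, 0.0, -0.004]
[2.59, 5.25, -0.05] [-0.0, 0.0, -0.004]
[2.57, 5.26, -0.04] [-0.0, 0.0, -0.004]
```

```bash
python3 -m crank '[[2.7,5.2,-0.1,0,0,-0.004,0.6],[2.7,5.2,-0.1,0,0,-0.004,0.6],[2.7,5.2,-0.1,0,0,-0.004,0.6],[2.6,5.2,0,0,0,-0.004,0.6],[2.6,5.3,0,0,0,-0.004,0.6]]' && python3 -m crank '[[2.6,5.2,0,0,0,-0.004,0.6],[2.6,5.2,0,0,0,-0.003,0.6],[0,0,0,0,0,0,0.6],[0,0,0,0,0,0,0.6]]'
python3 - <<'E'
from h import *
go(.638,-.14,.131,yaw=-.107)
im=cams.camera('top')
for n,uv in(('lid',(258,80)),('corner',(288,88)),('c2',(282,116))): print(n,plane('top',uv,.12 if n=='lid' else .104))
E
```

```text
time: 25.4
position: [0.5996, -0.031, 0.329]
tool_rot: [0.998, -0.056, -0.0, -0.001]
ft_force: [1.2, 0.2, -1.3]
grip_width: 0.0499
grip_force: 15.0
time: 25.9
position: [0.6393, -0.1382, 0.3284]
tool_rot: [0.999, -0.053, -0.001, -0.001]
ft_force: [0.2, -0.2, -2.9]
grip_width: 0.0502
grip_force: 15.0
n 4 t 25.9 dist mm [  -1.3   -1.8 -197.4] turn [-0.002  0.002  0.001]
[-0.02, 0.06, 4.93] [-0.001, 0.001, 0.0]
[-0.02, 0.06, 4.93] [-0.001, 0.001, 0.0]
[-0.02, 0.05, 4.93] [-0.001, 0.001, 0.0]
[-0.03, 0.05, 4.93] [-0.001, 0.001, 0.0]
lid [ 0.77992104 -0.01351184  0.12      ]
corner [ 0.76588956 -0.09094399  0.104     ]
c2 [ 0.69146218 -0.07575707  0.104     ]
```

Bento and lid are clear of the gripper body. Lowering.

```bash
python3 -m crank '[[0,0,5,0,0,0,0.6],[0,0.1,5,0,0,0,0.6],[0,0.1,5,0,0,0,0.6],[0,0,4.3,0,0,0,0.6],[0,0,0.2,0,0,0,0.6]]' && python3 -m crank '[[0,0,0,0,0,0,0.6],[0,0,0.3,0,0,0,0.6],[0,0,0.2,0,0,0,0.6],[0,0,0,0,0,0,0.6]]';python3 -m crank '[[0,0,0.15,0,0,0,0.6],[0,0,0,0,0,0,0.6],[0,0,0,0,0,0,0.6]]';python3 -m crank '[[0,0,0.1,0,0,0,0.6],[0,0,0,0,0,0,0.6],[0,0,0,0,0,0,0.6]]'
```

```text
time: 26.58
position: [0.6373, -0.1379, 0.1308]
tool_rot: [0.999, -0.051, -0.004, -0.002]
ft_force: [-0.7, -0.8, -1.9]
grip_width: 0.0501
grip_force: 15.0
time: 27.08
position: [0.6404, -0.141, 0.1299]
tool_rot: [0.999, -0.053, 0.001, -0.0]
ft_force: [-0.4, -0.4, -1.3]
grip_width: 0.0503
grip_force: 15.0
time: 27.45
position: [0.6401, -0.1409, 0.1275]
tool_rot: [0.999, -0.053, -0.0, -0.0]
ft_force: [0.5, 0.2, -1.4]
grip_width: 0.0501
grip_force: 15.0
time: 27.82
position: [0.6402, -0.1408, 0.1266]
tool_rot: [0.999, -0.053, 0.0, -0.0]
ft_force: [0.8, -0.6, -2.1]
grip_width: 0.0501
grip_force: 15.0
```

```bash
python3 -m crank '[[0,0,0.1,0,0,0,0.6],[0,0,0,0,0,0,0.6],[0,0,0,0,0,0,0.6]]';python3 -m crank '[[0,0,0.1,0,0,0,0.6],[0,0,0,0,0,0,0.6],[0,0,0,0,0,0,0.6]]'
```

```text
time: 28.2
position: [0.6402, -0.1409, 0.1256]
tool_rot: [0.999, -0.053, 0.0, -0.0]
ft_force: [-0.5, 1.2, -1.9]
grip_width: 0.0499
grip_force: 15.0
time: 28.58
position: [0.6405, -0.1409, 0.1255]
tool_rot: [0.999, -0.053, 0.001, -0.0]
ft_force: [-1.5, 0.8, 5.8]
grip_width: 0.0505
grip_force: 15.0
```

```bash
python3 -m crank '[[0,0,-0.1,0,0,0,0.5],[0,0,0,0,0,0,0.3],[0,0,0,0,0,0,0.2],[0,0,0,0,0,0,0.2],[0,0,-1,0,0,0,0.2]]' && python3 -m crank '[[0,0,-4,0,0,0,0.2],[0,0,-6,0,0,0,0.2],[0,0,-6,0,0,0,0.2],[0,0,-4,0,0,0,0.2],[0,0,0,0,0,0,0.2]]'
python3 - <<'E'
from h import *
go(.556,.333,.30,tilt=.05)
E
```

```text
time: 29.2
position: [0.6396, -0.1406, 0.135]
tool_rot: [0.999, -0.053, -0.001, -0.001]
ft_force: [0.4, 0.3, -1.1]
grip_width: 0.0689
grip_force: 0.0
time: 29.82
position: [0.6419, -0.1416, 0.3414]
tool_rot: [0.999, -0.052, 0.005, 0.001]
ft_force: [1.0, -0.2, -0.9]
grip_width: 0.0695
grip_force: 0.0
n 9 t 29.82 dist mm [-85.9 474.6 -41.4] turn [0.001 0.039 0.027]
[-1.51, -5.14, 0.43] [0.0, 0.004, 0.003]
[-1.52, -5.14, 0.43] [0.0, 0.004, 0.003]
[-1.54, -5.14, 0.42] [0.0, 0.004, 0.003]
[-1.56, -5.13, 0.41] [0.0, 0.004, 0.003]
[-1.58, -5.13, 0.41] [0.0, 0.004, 0.003]
[-1.59, -5.12, 0.4] [0.0, 0.004, 0.003]
[-1.61, -5.12, 0.4] [0.0, 0.004, 0.003]
[-1.63, -5.11, 0.39] [0.0, 0.004, 0.003]
[-1.64, -5.11, 0.38] [0.0, 0.004, 0.003]
```

```bash
python3 -m crank '[[-1.5,-5.1,0.4,0,0.005,0.003,0.2],[-1.5,-5.1,0.4,0,0.005,0.003,0.2],[-1.5,-5.1,0.4,0,0.005,0.003,0.2],[-1.6,-5.1,0.4,0,0.005,0.003,0.2],[-1.6,-5.1,0.4,0,0.005,0.003,0.2]]' && python3 -m crank '[[-1.6,-5.1,0.4,0,0.005,0.003,0.2],[-1.6,-5.1,0.4,0,0.005,0.003,0.2],[-1.6,-5.1,0.4,0,0.006,0.003,0.2],[-1.6,-5.1,0.4,0,0.006,0.003,0.2],[0,0,0,0,0,0,0.2]]' && python3 -m crank '[[0,0,0,0,0,0,0.2]]'
python3 - <<'E'
from h import *
go(.556,.3335,.207,tilt=.05,n=3)
im=cams.camera('wrist');print(blobs(im,black(im),1500,4000,(0,100,330,230)))
E
```

```text
time: 30.45
position: [0.5909, 0.1225, 0.3138]
tool_rot: [0.998, -0.06, 0.011, 0.0]
ft_force: [0.4, -0.4, -0.3]
grip_width: 0.0698
grip_force: 0.0
time: 31.08
position: [0.5522, 0.3347, 0.2953]
tool_rot: [0.998, -0.063, 0.022, 0.001]
ft_force: [-1.0, -0.3, -0.1]
grip_width: 0.0696
grip_force: 0.0
time: 31.2
position: [0.554, 0.331, 0.2961]
tool_rot: [0.998, -0.066, 0.023, 0.002]
ft_force: [-0.7, -0.3, -0.5]
grip_width: 0.0695
grip_force: 0.0
n 3 t 31.2 dist mm [  2.    2.5 -89.1] turn [0.    0.005 0.001]
[-0.08, -0.09, 2.97] [0.0, 0.002, 0.0]
[-0.08, -0.09, 2.97] [0.0, 0.002, 0.0]
[-0.09, -0.09, 2.97] [0.0, 0.002, 0.0]
[(array([246.9, 209.1]), [214, 183, 67, 47, 2611])]
```

```bash
python3 -m crank '[[-0.1,-0.1,2.9,0,0.003,0,0.2],[-0.1,-0.1,2.9,0,0.002,0,0.2],[-0.1,-0.1,2.9,0,0,0,0.2],[0,0,0,0,0,0,0.2],[0,0,0,0,0,0,0.2]]'
python3 - <<'E'
from h import *
go(.556,.3335,.207,tilt=.05)
E
```

```text
time: 31.88
position: [0.5573, 0.3334, 0.2111]
tool_rot: [0.997, -0.067, 0.027, 0.001]
ft_force: [0.5, 0.6, 0.4]
grip_width: 0.0697
grip_force: 0.0
n 1 t 31.88 dist mm [-1.3  0.1 -4.1] turn [-0.002 -0.003 -0.002]
[-0.16, 0.01, 0.41] [-0.002, -0.003, -0.002]
```

```bash
python3 -m crank '[[0,-0.05,0.35,0,0,0,0.2],[0,0,0,0,0,0,0.2],[0,0,0,0,0,0,0.35],[0,0,0,0,0,0,0.45],[0,0,0,0,0,0,0.6]]' 12; python3 -m crank '[[0,0,0,0,0,0,0.6],[0,0,0,0,0,0,0.6]]' 15
python3 -m crank '[[0,0,-0.4,0,0,0,0.6],[0,0,-0.4,0,0,0,0.6],[0,0,-0.4,0,0,0,0.6],[0,0,-0.5,0,0,0,0.6],[0,0,-0.5,0,0,0,0.6]]';python3 -m crank '[[0,0,0,0,0,0,0.6],[0,0,0,0,0,0,0.6]]'
```

```text
time: 32.5
position: [0.5563, 0.3345, 0.2067]
tool_rot: [0.997, -0.066, 0.026, 0.001]
ft_force: [-1.7, -1.6, 2.4]
grip_width: 0.0505
grip_force: 12.0
time: 32.75
position: [0.5563, 0.3345, 0.2067]
tool_rot: [0.997, -0.066, 0.026, 0.001]
ft_force: [-2.0, -1.4, 1.3]
grip_width: 0.0498
grip_force: 15.0
time: 33.38
position: [0.5552, 0.3349, 0.229]
tool_rot: [0.997, -0.066, 0.026, 0.001]
ft_force: [0.8, -0.5, -1.0]
grip_width: 0.0503
grip_force: 15.0
time: 33.62
position: [0.5552, 0.3348, 0.2286]
tool_rot: [0.997, -0.066, 0.026, 0.001]
ft_force: [0.3, -0.1, -0.8]
grip_width: 0.0506
grip_force: 15.0
```

```bash
python3 -m crank '[[-0.3,0,0,0,0,0,0.6],[-0.4,0,0,0,0,0,0.6],[-0.4,0,0,0,0,0,0.6],[-0.4,0,0,0,0,0,0.6]]';python3 -m crank '[[-1,0,0,0,0,0,0.6],[-1.5,0,0,0,0,0,0.6],[0,0,-2,0,0,0,0.6],[0,0,-4,0,-0.05,0,0.6],[0,0,-4,0,0,0,0.6]]'
python3 -c "
from h import *
go(.534,-.302,.33,yaw=-.107)"
```

```text
time: 34.12
position: [0.5401, 0.3369, 0.2277]
tool_rot: [0.997, -0.066, 0.026, 0.001]
ft_force: [0.8, 0.3, -2.3]
grip_width: 0.0502
grip_force: 15.0
time: 34.75
position: [0.5116, 0.3404, 0.327]
tool_rot: [0.998, -0.066, 0.0, -0.0]
ft_force: [0.6, -0.0, -1.5]
grip_width: 0.0499
grip_force: 15.0
n 11 t 34.75 dist mm [  22.4 -642.4    3. ] turn [-0.001 -0.    -0.025]
[0.97, 5.76, -0.03] [-0.0, -0.0, -0.002]
[0.96, 5.76, -0.03] [-0.0, -0.0, -0.002]
[0.94, 5.77, -0.03] [-0.0, -0.0, -0.002]
[0.93, 5.77, -0.03] [-0.0, -0.0, -0.002]
[0.92, 5.77, -0.03] [-0.0, -0.0, -0.002]
[0.9, 5.77, -0.03] [-0.0, -0.0, -0.002]
[0.89, 5.78, -0.03] [-0.0, -0.0, -0.002]
[0.88, 5.78, -0.03] [-0.0, -0.0, -0.002]
[0.87, 5.78, -0.03] [-0.0, -0.0, -0.002]
[0.85, 5.78, -0.03] [-0.0, -0.0, -0.002]
[0.84, 5.78, -0.03] [-0.0, -0.0, -0.002]
```

```bash
python3 -m crank '[[1,5.8,-0.1,0,0,-0.002,0.6],[1,5.8,-0.1,0,0,-0.002,0.6],[0.9,5.8,-0.1,0,0,-0.002,0.6],[0.9,5.8,0,0,0,-0.002,0.6],[0.9,5.8,0,0,0,-0.002,0.6]]' && python3 -m crank '[[0.9,5.8,0,0,0,-0.003,0.6],[0.9,5.8,0,0,0,-0.003,0.6],[0.9,5.8,0,0,0,-0.003,0.6],[0.9,5.8,0,0,0,-0.003,0.6],[0.8,5.7,0,0,0,-0.003,0.6]]' && python3 -m crank '[[0.8,5.7,0,0,0,0,0.6],[0,0,0,0,0,0,0.6],[0,0,0,0,0,0,0.6]]'
python3 -c "
from h import *
go(.534,-.302,.131,yaw=-.107)"
```

```text
time: 35.38
position: [0.5211, 0.0456, 0.3292]
tool_rot: [0.998, -0.061, 0.001, -0.001]
ft_force: [2.3, -0.8, -1.1]
grip_width: 0.0502
grip_force: 15.0
time: 36.0
position: [0.5317, -0.2464, 0.3288]
tool_rot: [0.999, -0.053, 0.001, -0.001]
ft_force: [2.2, 0.0, -0.7]
grip_width: 0.0504
grip_force: 15.0
time: 36.38
position: [0.5335, -0.3018, 0.3282]
tool_rot: [0.999, -0.054, 0.0, -0.002]
ft_force: [0.8, 0.2, -1.4]
grip_width: 0.05
grip_force: 15.0
n 4 t 36.38 dist mm [   0.5   -0.2 -197.2] turn [-0.003 -0.    -0.001]
[0.01, 0.02, 4.93] [-0.001, -0.0, -0.0]
[0.01, 0.01, 4.93] [-0.001, -0.0, -0.0]
[0.01, 0.01, 4.93] [-0.001, -0.0, -0.0]
[0.01, 0.01, 4.93] [-0.001, -0.0, -0.0]
```

```bash
python3 -m crank '[[0,0,5,0,0,0,0.6],[0,0,5,0,0,0,0.6],[0,0,5,0,0,0,0.6],[0,0,4.3,0,0,0,0.6],[0,0,0.2,0,0,0,0.6]]' && python3 -m crank '[[0,0,0,0,0,0,0.6],[0,0,0.3,0,0,0,0.6],[0,0,0.2,0,0,0,0.6],[0,0,0,0,0,0,0.6]]';python3 -m crank '[[0,0,0.15,0,0,0,0.6],[0,0,0,0,0,0,0.6],[0,0,0,0,0,0,0.6]]';python3 -m crank '[[0,0,0.1,0,0,0,0.6],[0,0,0,0,0,0,0.6],[0,0,0,0,0,0,0.6]]'
```

```text
time: 37.0
position: [0.5328, -0.299, 0.1309]
tool_rot: [0.999, -0.052, -0.003, -0.003]
ft_force: [-0.6, 0.7, -1.4]
grip_width: 0.0503
grip_force: 15.0
time: 37.5
position: [0.5348, -0.3029, 0.1295]
tool_rot: [0.999, -0.054, 0.001, -0.0]
ft_force: [-0.2, -1.0, -1.0]
grip_width: 0.0503
grip_force: 15.0
time: 37.88
position: [0.5346, -0.3028, 0.1272]
tool_rot: [0.999, -0.054, 0.001, -0.001]
ft_force: [-0.3, 0.3, -1.0]
grip_width: 0.0503
grip_force: 15.0
time: 38.25
position: [0.5346, -0.3027, 0.1262]
tool_rot: [0.999, -0.054, 0.001, -0.001]
ft_force: [0.4, -0.9, -2.0]
grip_width: 0.0505
grip_force: 15.0
```

```bash
python3 -m crank '[[0,0,0.1,0,0,0,0.6],[0,0,0,0,0,0,0.6],[0,0,0,0,0,0,0.6]]';python3 -m crank '[[0,0,0.05,0,0,0,0.6],[0,0,0,0,0,0,0.6],[0,0,0,0,0,0,0.6]]'
```

```text
time: 38.62
position: [0.5347, -0.3027, 0.1253]
tool_rot: [0.999, -0.054, 0.001, -0.001]
ft_force: [0.3, -0.7, -0.5]
grip_width: 0.0502
grip_force: 15.0
time: 39.0
position: [0.5347, -0.3028, 0.1252]
tool_rot: [0.999, -0.054, 0.001, -0.0]
ft_force: [-1.4, 0.9, 3.9]
grip_width: 0.0502
grip_force: 15.0
```

```bash
python3 -m crank '[[0,0,0,0,0,0,0.5],[0,0,0,0,0,0,0.3],[0,0,0,0,0,0,0.2],[0,0,0,0,0,0,0.2],[0,0,-1,0,0,0,0.2]]' && python3 -m crank '[[0,0,-4,0,0,0,0],[0,0,-6,0,0,0,0],[0,0,-6,0,0,0,0],[0,0,-2,0,0,0,0],[0,0,0,0,0,0,0]]'
python3 - <<'E'
from h import *
T=cams.camera('top');S=cams.camera('side')
a=blobs(T,red(T),60,2000,(60,100,300,320));b=blobs(S,red(S),60,2000,(100,150,400,380));print(a,b)
for c,s in a:
    for d,_ in b:
        p,e=tri(ray('top',c),ray('side',d))
        if e<.006: print(c,d,p,e,plane('top',c,.07))
cv2.imwrite('pics/t3.png',np.hstack([T[100:320,60:400,::-1],S[120:340,100:400,::-1]]))
E
```

```text
time: 39.62
position: [0.5342, -0.3023, 0.1341]
tool_rot: [0.999, -0.054, 0.0, -0.001]
ft_force: [-1.2, -0.9, 0.2]
grip_width: 0.0692
grip_force: 0.0
time: 40.25
position: [0.5349, -0.3034, 0.3177]
tool_rot: [0.999, -0.054, 0.003, 0.001]
ft_force: [-0.2, -0.3, -0.1]
grip_width: 0.0867
grip_force: 0.0
[(array([144.5, 203.5]), [134, 193, 23, 22, 388]), (array([189.9, 213.4]), [179, 203, 23, 22, 388])] [(array([251.4, 246.6]), [244, 239, 16, 17, 226]), (array([227.8, 275.9]), [219, 267, 18, 19, 277])]
[144.5 203.5] [227.8 275.9] [0.46764009 0.27420169 0.06159892] 5.5824054732837463e-05 [0.46683882 0.27205993 0.07      ]
[189.9 213.4] [251.4 246.6] [0.44422798 0.15652122 0.06309615] 0.0013852529445046776 [0.44307971 0.15531514 0.07      ]
```

View pics/t3.png

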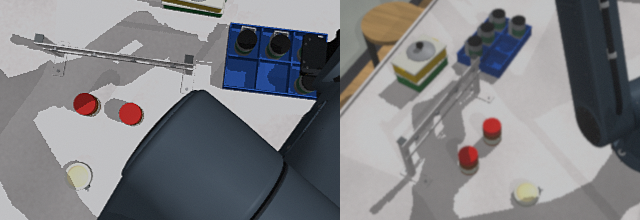

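All four canisters stand in the crate, with the rail empty. The jars are still at (144,203) and (190,213). Going for the nearer jar.

```bash
python3 -c "
from h import *
go(.444,.156,.25,yaw=-.107)"
```

```text
n 8 t 40.35 dist mm [-89.7 458.5 -64.1] turn [-0.002 -0.001 -0.   ]
[-1.73, -5.58, 0.81] [-0.0, -0.0, -0.0]
[-1.73, -5.58, 0.81] [-0.0, -0.0, -0.0]
[-1.73, -5.58, 0.81] [-0.0, -0.0, -0.0]
[-1.73, -5.58, 0.81] [-0.0, -0.0, -0.0]
[-1.73, -5.58, 0.81] [-0.0, -0.0, -0.0]
[-1.73, -5.58, 0.81] [-0.0, -0.0, -0.0]
[-1.73, -5.58, 0.8] [-0.0, -0.0, -0.0]
[-1.73, -5.58, 0.8] [-0.0, -0.0, -0.0]
```

```bash
python3 -m crank '[[-1.7,-5.6,0.6,0,0,0,0],[-1.7,-5.6,0.7,0,0,0,0],[-1.7,-5.6,0.8,0,0,0,0],[-1.7,-5.6,0.8,0,0,0,0],[-1.7,-5.6,0.8,0,0,0,0]]' && python3 -m crank '[[-1.7,-5.6,0.9,0,0,0,0],[-1.7,-5.6,0.9,0,0,0,0],[-1.8,-5.6,0.9,0,0,0,0],[0,0,0,0,0,0,0],[0,0,0,0,0,0,0]]'
python3 - <<'E'
from h import *
i=cams.camera_info('wrist');im=cams.camera('wrist');S=cams.camera('side')
for c,s in blobs(im,red(im),400,9000):
    print(c,s,plane('wrist',c,.072,i),[tri(ray('wrist',c,i),ray('side',d)) for d,_ in blobs(S,red(S),60,2000,(100,150,400,380))])
cv2.imwrite('pics/w4.png',im[:,:,::-1])
go(.444,.156,.113,yaw=-.107,n=4)
E
```

```text
time: 40.98
position: [0.4782, -0.0135, 0.276]
tool_rot: [0.999, -0.054, -0.001, -0.001]
ft_force: [0.2, 0.1, -0.1]
grip_width: 0.0872
grip_force: 0.0
time: 41.6
position: [0.4455, 0.1571, 0.25]
tool_rot: [0.999, -0.053, -0.0, -0.0]
ft_force: [0.0, -0.1, -0.3]
grip_width: 0.0874
grip_force: 0.0
[115.4 179.8] [84, 149, 63, 62, 3059] [0.47055829 0.27249578 0.072     ] [(array([0.45181047, 0.2239975 , 0.14717907]), np.float64(0.06956377295707486)), (array([0.4683936 , 0.27527913, 0.06480865]), np.float64(0.0020874118805185482))]
[249.5 191.4] [219, 161, 61, 62, 2962] [0.44755627 0.15648957 0.072     ] [(array([0.4452858 , 0.15667999, 0.06338923]), np.float64(0.00011854154169011685)), (array([ 0.46152388,  0.19401448, -0.01271212]), np.float64(0.09928904828430402))]
n 4 t 41.7 dist mm [-2.400e+00 -1.000e-01 -1.376e+02] turn [-0.001 -0.001 -0.002]
[-0.06, 0.01, 3.44] [-0.0, -0.0, -0.0]
[-0.06, 0.01, 3.44] [-0.0, -0.0, -0.0]
[-0.06, 0.01, 3.44] [-0.0, -0.0, -0.0]
[-0.06, 0.01, 3.44] [-0.0, -0.0, -0.0]
```

View pics/w4.png

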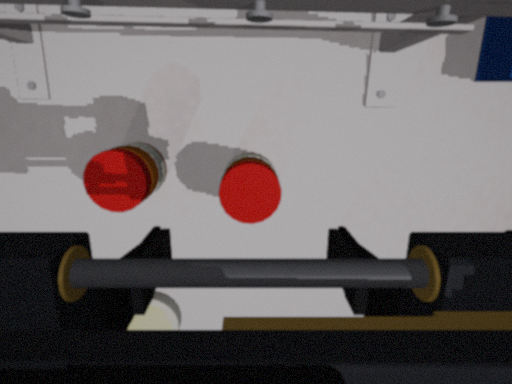

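The wrist view shows the jar cap at (249,191), centred between the fingers; the other jar is at (115,180). Descend and grasp.

```bash
python3 -m crank '[[0,0,3.4,0,0,0,0],[0,0,3.4,0,0,0,0],[0,0,3.4,0,0,0,0],[0,0,3.2,0,0,0,0],[0,0,0,0,0,0,0]]'; python3 -m crank '[[0,0,0,0,0,0,0],[0,0,0,0,0,0,0.15],[0,0,0,0,0,0,0.3],[0,0,0,0,0,0,0.5],[0,0,0,0,0,0,0.5]]' 15
python3 -m crank '[[0,0,0,0,0,0,0.5]]'
```

```text
time: 42.32
position: [0.4458, 0.1557, 0.1154]
tool_rot: [0.998, -0.055, -0.001, -0.0]
ft_force: [-0.0, 0.4, 0.4]
grip_width: 0.0869
grip_force: 0.0
time: 42.95
position: [0.4464, 0.1573, 0.1175]
tool_rot: [0.999, -0.053, 0.001, -0.0]
ft_force: [-1.1, -2.2, 3.4]
grip_width: 0.0573
grip_force: 15.0
time: 43.08
position: [0.4465, 0.1573, 0.1175]
tool_rot: [0.999, -0.053, 0.001, -0.0]
ft_force: [0.4, -0.7, 5.7]
grip_width: 0.0574
grip_force: 15.0
```

```bash
python3 -m crank '[[0,0,-1,0,0,0,0.5],[0,0,-4,0,0,0,0.5],[0,0,-6,0,0,0,0.5],[0,0,-6,0,0,0,0.5],[0,0,-2.5,0,0,0,0.5]]' 20
python3 -c "
from h import *
go(.5482,-.2169,.32,yaw=-.107)"
```

```text
time: 43.7
position: [0.4467, 0.1575, 0.3157]
tool_rot: [0.999, -0.053, 0.004, -0.001]
ft_force: [0.4, -0.4, -2.4]
grip_width: 0.0572
grip_force: 20.0
n 7 t 43.7 dist mm [ 101.5 -374.4    4.3] turn [-0.003 -0.008 -0.   ]
[2.01, 5.16, -0.06] [-0.0, -0.001, -0.0]
[2.01, 5.16, -0.06] [-0.0, -0.001, -0.0]
[2.01, 5.16, -0.06] [-0.0, -0.001, -0.0]
[2.01, 5.16, -0.06] [-0.0, -0.001, -0.0]
[2.01, 5.16, -0.06] [-0.0, -0.001, -0.0]
[2.01, 5.16, -0.06] [-0.0, -0.001, -0.0]
[2.01, 5.16, -0.06] [-0.0, -0.001, -0.0]
```

```bash
python3 -m crank '[[2,5.2,-0.1,0,0,0,0.5],[2,5.2,-0.1,0,0,0,0.5],[2,5.2,0,0,0,0,0.5],[2,5.2,0,0,0,0,0.5],[2,5.2,0,0,0,0,0.5]]' && python3 -m crank '[[2,5.1,0,0,0,0,0.5],[2,5.1,0,0,0,0,0.5],[0,0,0,0,0,0,0.5],[0,0,0,0,0,0,0.5]]'
python3 -c "
from h import *
go(.5482,-.2169,.126,yaw=-.107)"
```

```text
time: 44.32
position: [0.5172, -0.1133, 0.3137]
tool_rot: [0.999, -0.054, 0.001, -0.001]
ft_force: [0.7, 0.3, -1.7]
grip_width: 0.057
grip_force: 20.0
time: 44.82
position: [0.5455, -0.2171, 0.3131]
tool_rot: [0.999, -0.054, -0.0, -0.002]
ft_force: [0.1, -0.3, -3.0]
grip_width: 0.0574
grip_force: 20.0
n 4 t 44.83 dist mm [   2.7    0.2 -187.1] turn [-0.003  0.001 -0.001]
[0.07, 0.0, 4.68] [-0.001, 0.0, -0.0]
[0.07, -0.0, 4.68] [-0.001, 0.0, -0.0]
[0.07, -0.0, 4.68] [-0.001, 0.0, -0.0]
[0.07, -0.01, 4.68] [-0.001, 0.0, -0.0]
```

```bash
python3 -m crank '[[0.1,0,5,0,0,0,0.5],[0.1,0,5,0,0,0,0.5],[0,0,5,0,0,0,0.5],[0,0,3.4,0,0,0,0.5],[0,0,0,0,0,0,0.5]]' && python3 -m crank '[[0,0,0,0,0,0,0.5],[0,0,0.2,0,0,0,0.5],[0,0,0,0,0,0,0.5]]';python3 -m crank '[[0,0,0.15,0,0,0,0.5],[0,0,0,0,0,0,0.5],[0,0,0,0,0,0,0.5]]';python3 -m crank '[[0,0,0.1,0,0,0,0.5],[0,0,0,0,0,0,0.5],[0,0,0,0,0,0,0.5]]'
```

```text
time: 45.45
position: [0.5467, -0.2149, 0.1274]
tool_rot: [0.999, -0.053, -0.003, -0.003]
ft_force: [-0.4, 0.2, -3.2]
grip_width: 0.0573
grip_force: 20.0
time: 45.82
position: [0.5494, -0.218, 0.1293]
tool_rot: [0.999, -0.054, 0.002, -0.0]
ft_force: [0.2, -0.3, -3.0]
grip_width: 0.0573
grip_force: 20.0
time: 46.2
position: [0.5488, -0.2178, 0.1264]
tool_rot: [0.999, -0.054, 0.001, -0.001]
ft_force: [-0.2, -0.6, -2.7]
grip_width: 0.0571
grip_force: 20.0
time: 46.58
position: [0.5488, -0.2177, 0.1253]
tool_rot: [0.999, -0.054, 0.001, -0.001]
ft_force: [-0.4, 0.8, -1.7]
grip_width: 0.0571
grip_force: 20.0
```

```bash
python3 -m crank '[[0,0,0.15,0,0,0,0.5],[0,0,0,0,0,0,0.5],[0,0,0,0,0,0,0.5]]';python3 -m crank '[[0,0,0.1,0,0,0,0.5],[0,0,0,0,0,0,0.5],[0,0,0,0,0,0,0.5]]';python3 -m crank '[[0,0,0.1,0,0,0,0.5],[0,0,0,0,0,0,0.5],[0,0,0,0,0,0,0.5]]'
```

```text
time: 46.95
position: [0.5488, -0.2177, 0.1239]
tool_rot: [0.999, -0.054, 0.001, -0.001]
ft_force: [0.2, -0.5, -1.8]
grip_width: 0.057
grip_force: 20.0
time: 47.32
position: [0.5488, -0.2178, 0.1229]
tool_rot: [0.999, -0.054, 0.001, -0.001]
ft_force: [0.0, -0.2, -2.6]
grip_width: 0.0571
grip_force: 20.0
time: 47.7
position: [0.5488, -0.2177, 0.1219]
tool_rot: [0.999, -0.054, 0.001, -0.001]
ft_force: [-0.1, -0.1, -2.5]
grip_width: 0.0571
grip_force: 20.0
```

```bash
python3 -m crank '[[0,0,0.1,0,0,0,0.5],[0,0,0,0,0,0,0.5],[0,0,0,0,0,0,0.5]]';python3 -m crank '[[0,0,0.06,0,0,0,0.5],[0,0,0,0,0,0,0.5],[0,0,0,0,0,0,0.5]]'
```

```text
time: 48.08
position: [0.5489, -0.2178, 0.1215]
tool_rot: [0.999, -0.054, 0.001, -0.001]
ft_force: [-1.7, 1.2, 5.1]
grip_width: 0.0569
grip_force: 20.0
time: 48.45
position: [0.5489, -0.2177, 0.1215]
tool_rot: [0.999, -0.054, 0.001, -0.0]
ft_force: [-2.5, 1.9, 9.0]
grip_width: 0.0572
grip_force: 20.0
```

Contact at the expected height. I release, rise and locate the second jar again.

```bash
python3 -m crank '[[0,0,-0.1,0,0,0,0.4],[0,0,0,0,0,0,0.25],[0,0,0,0,0,0,0.15],[0,0,0,0,0,0,0.15],[0,0,-1,0,0,0,0.15]]' && python3 -m crank '[[0,0,-4,0,0,0,0.1],[0,0,-6,0,0,0,0],[0,0,-6,0,0,0,0],[0,0,-2,0,0,0,0],[0,0,0,0,0,0,0]]'
python3 - <<'E'
from h import *
T=cams.camera('top');S=cams.camera('side')
a=blobs(T,red(T),60,2000);b=blobs(S,red(S),60,2000)
for c,s in a:
    for d,_ in b:
        p,e=tri(ray('top',c),ray('side',d))
        if e<.006: print(c,d,p,e)
go(.4685,.275,.25,yaw=-.107)
E
```

```text
time: 49.08
position: [0.5484, -0.2175, 0.1308]
tool_rot: [0.999, -0.054, 0.0, -0.001]
ft_force: [-0.3, -0.1, 1.0]
grip_width: 0.0736
grip_force: 0.0
time: 49.7
position: [0.5492, -0.2184, 0.3141]
tool_rot: [0.999, -0.054, 0.004, 0.001]
ft_force: [-0.2, 0.3, -0.9]
grip_width: 0.0868
grip_force: 0.0
[144.5 203.5] [227.4 275.4] [0.46813201 0.27396882 0.06339073] 0.0014245033438222603
n 9 t 49.8 dist mm [-79.3 492.6 -60.7] turn [-0.002 -0.001 -0.   ]
[-1.46, -5.35, 0.68] [-0.0, -0.0, -0.0]
[-1.46, -5.35, 0.68] [-0.0, -0.0, -0.0]
[-1.46, -5.35, 0.68] [-0.0, -0.0, -0.0]
[-1.46, -5.35, 0.68] [-0.0, -0.0, -0.0]
[-1.46, -5.35, 0.68] [-0.0, -0.0, -0.0]
[-1.46, -5.35, 0.68] [-0.0, -0.0, -0.0]
[-1.46, -5.35, 0.68] [-0.0, -0.0, -0.0]
[-1.46, -5.35, 0.68] [-0.0, -0.0, -0.0]
[-1.46, -5.35, 0.68] [-0.0, -0.0, -0.0]
```

```bash
python3 -m crank '[[-1.5,-5.3,0.5,0,0,0,0],[-1.5,-5.3,0.6,0,0,0,0],[-1.5,-5.3,0.7,0,0,0,0],[-1.5,-5.4,0.7,0,0,0,0],[-1.5,-5.4,0.7,0,0,0,0]]' && python3 -m crank '[[-1.5,-5.4,0.7,0,0,0,0],[-1.4,-5.4,0.7,0,0,0,0],[-1.4,-5.4,0.7,0,0,0,0],[-1.4,-5.4,0.7,0,0,0,0],[0,0,0,0,0,0,0]]' && python3 -m crank '[[0,0,0,0,0,0,0]]'
python3 - <<'E'
from h import *
i=cams.camera_info('wrist');im=cams.camera('wrist');S=cams.camera('side')
for c,s in blobs(im,red(im),400,9000):
    print(c,s,plane('wrist',c,.072,i),[tri(ray('wrist',c,i),ray('side',d)) for d,_ in blobs(S,red(S),60,2000,(100,220,400,380))])
go(.4685,.2745,.115,yaw=-.107,n=4)
E
```

```text
time: 50.42
position: [0.501, 0.0572, 0.2774]
tool_rot: [0.999, -0.054, -0.001, -0.001]
ft_force: [1.6, 0.3, -0.1]
grip_width: 0.087
grip_force: 0.0
time: 51.05
position: [0.4666, 0.2794, 0.2491]
tool_rot: [0.999, -0.051, -0.001, -0.0]
ft_force: [-0.2, -0.9, 0.7]
grip_width: 0.0867
grip_force: 0.0
time: 51.18
position: [0.4681, 0.2761, 0.2501]
tool_rot: [0.999, -0.053, -0.001, 0.0]
ft_force: [0.0, 0.7, 0.6]
grip_width: 0.0871
grip_force: 0.0
[250.4 190. ] [220, 159, 61, 62, 2962] [0.47115401 0.27435334 0.072     ] [(array([0.46880658, 0.27426151, 0.06385866]), np.float64(0.0007641512527771645))]
n 4 t 51.27 dist mm [  -0.4   -0.7 -135.9] turn [-0.    -0.    -0.002]
[-0.01, 0.02, 3.4] [-0.0, -0.0, -0.0]
[-0.01, 0.02, 3.4] [-0.0, -0.0, -0.0]
[-0.01, 0.02, 3.4] [-0.0, -0.0, -0.0]
[-0.01, 0.02, 3.4] [-0.0, -0.0, -0.0]
```

```bash
python3 -m crank '[[0,0,3.4,0,0,0,0],[0,0.1,3.4,0,0,0,0],[0,0,3.4,0,0,0,0],[0,0,3.3,0,0,0,0],[0,0,0,0,0,0,0]]'; python3 -m crank '[[0,0,0,0,0,0,0],[0,0,0,0,0,0,0.15],[0,0,0,0,0,0,0.3],[0,0,0,0,0,0,0.5],[0,0,0,0,0,0,0.5]]' 15
python3 -m crank '[[0,0,0,0,0,0,0.5]]' 20;python3 -m crank '[[0,0,-1,0,0,0,0.5],[0,0,-4,0,0,0,0.5],[0,0,-6,0,0,0,0.5],[0,0,-6,0,0,0,0.5],[0,0,-2.5,0,0,0,0.5]]' 20
python3 -c "
from h import *
p=np.array([.591,-.2215])-.043*np.array([.9943,-.1068])+.086*np.array([.1068,.9943]);print(p)
go(p[0],p[1],.32,yaw=-.107)"
```

```text
time: 51.9
position: [0.4682, 0.2736, 0.1147]
tool_rot: [0.998, -0.055, -0.002, 0.001]
ft_force: [-0.0, -0.4, 0.3]
grip_width: 0.0869
grip_force: 0.0
time: 52.52
position: [0.4691, 0.2755, 0.1171]
tool_rot: [0.999, -0.053, 0.001, -0.0]
ft_force: [0.2, -1.7, 4.2]
grip_width: 0.0571
grip_force: 15.0
time: 52.65
position: [0.4692, 0.2755, 0.1171]
tool_rot: [0.999, -0.053, 0.001, -0.0]
ft_force: [-1.4, -2.6, 4.5]
grip_width: 0.0573
grip_force: 20.0
time: 53.28
position: [0.4697, 0.2761, 0.3158]
tool_rot: [0.999, -0.054, 0.004, -0.002]
ft_force: [0.2, -0.4, -2.5]
grip_width: 0.0574
grip_force: 20.0
[ 0.5574299 -0.1313978]
n 7 t 53.27 dist mm [  87.7 -407.5    4.2] turn [-0.005 -0.008 -0.   ]
[1.87, 5.65, -0.07] [-0.001, -0.001, -0.0]
[1.87, 5.65, -0.07] [-0.001, -0.001, -0.0]
[1.87, 5.65, -0.07] [-0.001, -0.001, -0.0]
[1.87, 5.65, -0.07] [-0.001, -0.001, -0.0]
[1.87, 5.65, -0.07] [-0.001, -0.001, -0.0]
[1.87, 5.65, -0.06] [-0.001, -0.001, -0.0]
[1.87, 5.65, -0.06] [-0.001, -0.001, -0.0]
```

```bash
python3 -m crank '[[1.9,5.7,-0.1,0,0,0,0.5],[1.9,5.7,-0.1,0,0,0,0.5],[1.9,5.7,0,0,0,0,0.5],[1.9,5.7,0,0,0,0,0.5],[1.9,5.6,0,0,0,0,0.5]]' && python3 -m crank '[[2,5.6,0,0,0,0,0.5],[2,5.5,0,0,0,0,0.5],[0,0,0,0,0,0,0.5],[0,0,0,0,0,0,0.5]]'
python3 -c "
from h import *
go(.5574,-.1314,.126,yaw=-.107)"
```

```text
time: 53.9
position: [0.5327, -0.0187, 0.3135]
tool_rot: [0.999, -0.054, 0.001, -0.001]
ft_force: [0.9, -0.1, -2.4]
grip_width: 0.0572
grip_force: 20.0
time: 54.4
position: [0.5599, -0.1313, 0.3129]
tool_rot: [0.999, -0.054, 0.0, -0.001]
ft_force: [0.1, -0.5, -2.4]
grip_width: 0.0567
grip_force: 20.0
n 4 t 54.4 dist mm [-2.500e+00 -1.000e-01 -1.869e+02] turn [-0.003 -0.    -0.001]
[-0.06, 0.02, 4.67] [-0.001, -0.0, -0.0]
[-0.06, 0.02, 4.67] [-0.001, -0.0, -0.0]
[-0.06, 0.02, 4.67] [-0.001, -0.0, -0.0]
[-0.06, 0.01, 4.67] [-0.001, -0.0, -0.0]
```

```bash
python3 -m crank '[[-0.1,0,5,0,0,0,0.5],[-0.1,0,5,0,0,0,0.5],[-0.1,0,5,0,0,0,0.5],[0,0,3.7,0,0,0,0.5],[0,0,0,0,0,0,0.5]]' && python3 -m crank '[[0,0,0,0,0,0,0.5],[0,0,0.2,0,0,0,0.5],[0,0,0,0,0,0,0.5]]';python3 -m crank '[[0,0,0.15,0,0,0,0.5],[0,0,0,0,0,0,0.5],[0,0,0,0,0,0,0.5]]';python3 -m crank '[[0,0,0.15,0,0,0,0.5],[0,0,0,0,0,0,0.5],[0,0,0,0,0,0,0.5]]'
```

```text
time: 55.02
position: [0.5561, -0.1286, 0.1242]
tool_rot: [0.999, -0.052, -0.002, -0.002]
ft_force: [0.1, 0.1, -2.1]
grip_width: 0.0573
grip_force: 20.0
time: 55.4
position: [0.5587, -0.1314, 0.1258]
tool_rot: [0.999, -0.054, 0.002, -0.0]
ft_force: [0.2, -0.1, -1.9]
grip_width: 0.0573
grip_force: 20.0
time: 55.78
position: [0.5581, -0.1313, 0.1229]
tool_rot: [0.999, -0.054, 0.001, -0.001]
ft_force: [0.0, -0.4, -2.1]
grip_width: 0.057
grip_force: 20.0
time: 56.15
position: [0.5581, -0.1312, 0.1213]
tool_rot: [0.999, -0.054, 0.001, -0.001]
ft_force: [-0.4, -0.7, -1.8]
grip_width: 0.0572
grip_force: 20.0
```

```bash
python3 -m crank '[[0,0,0.06,0,0,0,0.5],[0,0,0,0,0,0,0.5],[0,0,0,0,0,0,0.5]]';python3 -m crank '[[0,0,0.06,0,0,0,0.5],[0,0,0,0,0,0,0.5],[0,0,0,0,0,0,0.5]]'
```

```text
time: 56.52
position: [0.5581, -0.1312, 0.1208]
tool_rot: [0.999, -0.054, 0.001, -0.001]
ft_force: [-0.6, 0.4, -1.6]
grip_width: 0.057
grip_force: 20.0
time: 56.9
position: [0.5582, -0.1313, 0.1203]
tool_rot: [0.999, -0.054, 0.001, -0.001]
ft_force: [0.1, 0.2, -0.2]
grip_width: 0.0574
grip_force: 20.0
```

Touching the floor. I release, rise clear, back off and check.

```bash
python3 -m crank '[[0,0,0,0,0,0,0.4],[0,0,0,0,0,0,0.25],[0,0,0,0,0,0,0.15],[0,0,0,0,0,0,0.15],[0,0,-1,0,0,0,0.15]]' && python3 -m crank '[[0,0,-4,0,0,0,0.1],[0,0,-6,0,0,0,0],[0,0,-6,0,0,0,0],[0,-4,-2,0,0,0,0],[0,-6,0,0,0,0,0]]' && python3 -m crank '[[0,-6,0,0,0,0,0],[0,-6,0,0,0,0,0],[0,-6,0,0,0,0,0],[0,-4,0,0,0,0,0],[0,0,0,0,0,0,0]]'
python3 - <<'E'
from h import *
T=cams.camera('top');S=cams.camera('side')
a=cv2.resize(T[40:300,100:420,::-1],(400,325));b=cv2.resize(S[120:340,130:400,::-1],(399,325))
cv2.imwrite('pics/f.png',np.hstack([a,b]))
E
```

```text
time: 57.52
position: [0.5576, -0.1311, 0.1299]
tool_rot: [0.999, -0.054, 0.0, -0.001]
ft_force: [-0.2, -0.5, 0.2]
grip_width: 0.0736
grip_force: 0.0
time: 58.15
position: [0.5699, -0.0326, 0.3141]
tool_rot: [0.998, -0.055, 0.005, 0.0]
ft_force: [0.3, 0.1, 0.3]
grip_width: 0.0871
grip_force: 0.0
time: 58.78
position: [0.5915, 0.1897, 0.3112]
tool_rot: [0.999, -0.051, 0.001, -0.001]
ft_force: [-0.7, -0.6, -0.2]
grip_width: 0.0869
grip_force: 0.0
```

View pics/f.png

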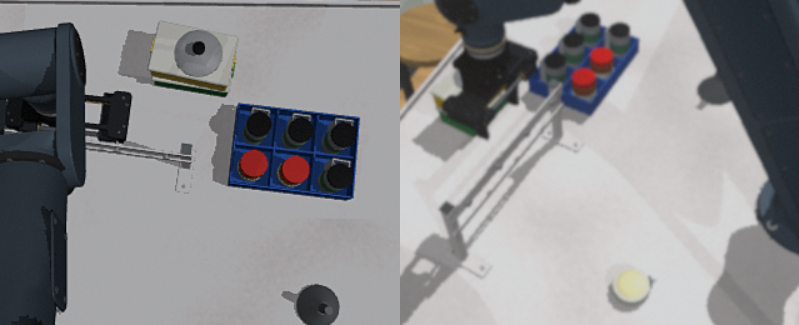

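All six things stand upright, one to a cell, with black lids in four cells and red caps at about (253,166) and (293,170). The rail is bare, and the lamp, funnel, lid and boxes are in place.

```bash
python3 -c "
from rig import ticket
print(ticket.hand_in())"
```

```text
the job is handed in; nothing more can be done
None
```

All four canisters are off the rail and stand upright in the crate with both jars, one to a cell; the lamp, kettle lid, funnel and bento boxes were left alone, and the job is handed in.

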